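# Batch contact test of round cells

## Robot

A 6-joint arm with a two-finger parallel gripper is mounted at the origin on a cart in front of the work surface, level with it; the furniture and walls round the work are solid. World frame = base frame: x ahead of the robot, y to its left, z up, the work surface at z = 0. Lengths are in m, angles in rad, forces in N, time in s.
With the tool pointing down it reaches from about 0.375 to 0.975 m from the base axis. Payload 3.8 kg.
Tool frame: the origin (TCP) lies at the very end of the fingers, on their centre line; the grasp point (between the pads) lies 19 mm behind it; z points along the fingers, y is the line along which they close (so a half turn about z gives the same grasp; the last joint's range is limited). The gripper opens to 85 mm and grips with 20 to 120 N. Pads are 22 mm wide; open, the fingers measure 114 mm over their backs; the gripper's body (76 mm by 85 mm) begins 54 mm behind the grasp point. The pads swing forward as they close: fully open they stand 13 mm farther back than shut.
Start: joints at [1.142, 0.264, 1.604, -0, 1.274, -0.037], TCP at [0.258, 0.624, 0.231] pointing down, gripper open.
Joint ranges: [-2.63, 2.63], [-0.94, 2.18], [0.31, 2.57], [-1.31, 4.45], [0, 2.66], [-2.55, 2.55]. Speed limits (rad/s): [2.57, 2.57, 3.14, 3.14, 3.14, 3.14].

## Interface

Orientations are given as a unit quaternion [x, y, z, w].
In Python, from workcell import robot, cams, nets gives the robot as it stands.
- The arm moves only by the shell command python3 -m crank 'ROWS' [OPENING] [FORCE]. ROWS is JSON, a list of rows, each an object with "slide": the shift along the tool's x, y, z in mm, a list of three; "turn": the turn, a rotation vector about the tool's x, y, z in rad, a list of three. In form: [{"slide": [tx, ty, tz], "turn": [wx, wy, wz]}, ...]. A call has 1 to 8 rows; each row shifts and turns the commanded pose from where the row before left it, along the tool's axes as they then stand; what a row does not reach is not made up. A row lasts 1/10 s, in which the tool goes at most 50 mm and 8.59 degrees, less where a joint would pass 70% of its speed; a pose out of reach is approached as far as the arm can. A call with a gripper value outside its range is refused whole. OPENING is the opening, from -1 (shut) to 1 (fully open), set as the call begins (- or left out, the last holds). The fingers move at their own pace and stop on an object; FORCE is the grip in N (left out, the last holds). Time passes only in rows, so rows that do not move let the fingers close. It gives the time, the measured TCP pose, the force, the opening and the grip force at its end, in the units of the state.
- robot.get_obs(): the state, without advancing time (a new reading comes with each control period).
- cams.grab_frame(name): name is "side" or "top"; returns the picture (420x560x3 uint8, red, green, blue); there is no depth.
- cams.calibration(name): a dict with "mtx" (3x3 intrinsics, pixels), "eye" and "attitude" of the camera in the world. Camera axes: x right, y down, z forward; pixel columns grow to the right and rows downward; lengths in m; the calibration is good to about 2 mm. A picture is of the moment at which its call begins. calibration takes no time and is no camera call.
- robot.close_job(): hands the job in; it is judged then, once.
Trained networks look in the newest picture that a camera, given by its name, has taken for a name from the list of things; names that differ only in an ending like _2 or _b are one class to them, and where a whole thing is asked for, a point or a joint stands for the part that bears it (a point fixed in the world has none). Each returns a list of dicts, best first, with "p" (0 to 1); they miss things now and then, are a little off and sometimes report something else, mostly with a low value. They report only what shows in the picture. A call takes as long as a camera call. They do not tell look-alikes from the thing itself.
- nets.spot_in(camera, label): "bbox" ([left, top, right, bottom] as shares, 0 to 1, of the picture: columns of its width, rows of its height, round what is visible of it).
- nets.landmark_of(camera, label): "centre" ([column, row] as shares, 0 to 1, of the picture: columns of its width, rows of its height: a listed point, or the origin of a listed thing).
The state is a dict: "time": time; "q": joint angles; "joint_velocities": joint speeds; "joint_efforts": joint torques, N m; "tcp_pos": TCP position; "orientation": TCP orientation; "ft_force": force on the tool from outside, world axes, zero at the start; "wrist_torque": the same for the moment, N m; "opening": finger opening in m; "grip_force": force on a finger pad.
Only numpy, scipy, OpenCV 4.12 (cv2) and the standard library are available. Lean on these libraries where they do the work, as an engineer would, in place of code of your own. Each camera call takes 0.05 s, during which the arm holds its last target. There are 200 camera calls.

## Task

Bring the sliding carrier of the contact tester fully back to its loading station at the left end of the rail and lay every loose green cell lying on the mat into a V nest of the carrier, settled in the groove and centred along it. Push the carrier to the test station under the contact head until it clicks home, then hold the control stick fully forward for about two seconds so that the contacts close on the cells, and let it spring back. Return the carrier to the loading station, lay all the cells settled into the grooves of the grey rack, leave the carrier there, and leave the other things on the bench alone.

Things in the scene. Friction and masses are not known exactly. Their poses are not given: they have to be found in the camera images.
- rig: the contact tester, fixed: grey base 360 mm long (its y) and 100 mm deep (its x), two guide rods along y. Origin: centre of the base's underside; x away from the robot, y to the left along the rail, z up. The contact head with a white roof (89 mm high) covers its x 22 to 95 mm, y -151 to -5 mm: no reaching from above there. A detent block, 40 mm high, stands at x 57 to 87, y +8 mm.
- carrier (a joint): the carrier along the rail (m): 0 = fully home in the loading station (left end), 0.15 = fully home in the test station (right end); it moves towards the rig's -y as the value grows. End stops, and a spring detent that holds it in the last 7 mm at each end (about 5 N to pass, otherwise 1 N of friction). Starts between the stations.
- carrier_nests (a point): on the carrier (plate 92 x 172 mm, top 15 mm below this point): on the axis of a cell settled in the middle nest, halfway along, 49 mm above the bench. Axes as the rig's. Nests along x at y = -54, 0, +54 mm: grooves with 35 degree flanks in two strips at x = -32 to -18 and 18 to 32 mm, lands 6 mm above the cell axis. Black contact rail in front: inner face at x = -41 mm, top 3 mm above the axis.
- carrier_post (a point): the black upright push post of the carrier, 14 mm in diameter, on a tab in front of the middle nest; this point is on its axis 62 mm above the bench, 14 mm below its top and 28 mm above the tab. Grip it from above or push it sideways along the rail.
- stick (a joint): tilt of the control stick (rad): 0 upright (springs back by itself), +0.42 fully forward (towards the box's +x, away from the robot), -0.42 fully back. Forward drives the contact pins towards the cells; they touch at about 0.28 and are sprung from there on. About 4 N at the knob when free, up to 10 N fully forward with the pins on the cells.
- stick_knob (a point): centre of the stick's black ball knob, 26 mm in diameter, 75 mm from the tilt axis and 100 mm above the bench when upright; moves with the stick.
- stick_box: the grey box of the control stick, fixed, 84 x 70 mm and 34 mm high. Origin: centre of its underside; its x axis is the stick's forward direction. The tilt axis is its y direction, 25 mm above the bench.
- rack: the grey rack for tested cells, loose, 84 x 172 mm, 0.6 kg. Origin: centre of the underside; z up. Three grooves along its x at y = -54, 0 and +54 mm with 35 degree flanks, cut in two strips at x = -32 to -18 and +18 to +32 mm with a 36 mm finger gap between; plate top at z = 6 mm, axis of a settled cell at z = 21 mm.
- cell_a: a round green battery cell, 21 mm in diameter and 70 mm long (about 70 g), lying on its side on the mat at the start. Origin: centre of one flat end; its own z axis runs along the cell to the other end, so the middle is 35 mm along z. It can roll. May be absent.
- cell_b: a round green battery cell, 21 mm in diameter and 70 mm long (about 70 g), lying on its side on the mat at the start. Origin: centre of one flat end; its own z axis runs along the cell to the other end, so the middle is 35 mm along z. It can roll. May be absent.
- cell_c: a round green battery cell, 21 mm in diameter and 70 mm long (about 70 g), lying on its side on the mat at the start. Origin: centre of one flat end; its own z axis runs along the cell to the other end, so the middle is 35 mm along z. It can roll. May be absent.
- tester_press: a grey lever press of the place, fixed behind the left end of the rig, not used: base 16 mm high from 58 mm in front of its origin (centre of the underside), column behind. Its ball lever stands out 116 mm in front of the origin (towards the robot), 24 to 51 mm to the right of it, 276 to 304 mm above the bench: carry things round it.
- meter: a yellow hand meter, 138 x 80 x 44 mm, a bystander. Origin: centre of the underside.
- tape_white: a roll of white tape, 84 mm in diameter, 24 mm high, a bystander. Origin: centre of the underside.
- cutters: blue pliers, 152 mm long, a bystander. Origin: centre of the underside.
There are look-alikes about, which are no part of the job. Leave any pink look-alike of the cell_b alone.

How it is judged:
On the way, in this order (a step that is already met when the one before it is completed fails the run):
1. the carrier is home in the loading station with every cell settled in a nest (value of joint carrier below 0.005 m and z of cell_a in the frame of carrier_nests between -0.003 and 0.003 m and angle between the z axis of each of cell_a, cell_b, cell_c and the x axis of carrier_nests, either way round below 0.09 rad and (y of cell_a in the frame of carrier_nests between -0.058 and -0.05 m or y of cell_a in the frame of carrier_nests between -0.004 and 0.004 m or y of cell_a in the frame of carrier_nests between 0.05 and 0.058 m) and (x of cell_a in the frame of carrier_nests between -0.046 and -0.024 m or x of cell_a in the frame of carrier_nests between 0.024 and 0.046 m) and z of cell_b in the frame of carrier_nests between -0.003 and 0.003 m and (y of cell_b in the frame of carrier_nests between -0.058 and -0.05 m or y of cell_b in the frame of carrier_nests between -0.004 and 0.004 m or y of cell_b in the frame of carrier_nests between 0.05 and 0.058 m) and (x of cell_b in the frame of carrier_nests between -0.046 and -0.024 m or x of cell_b in the frame of carrier_nests between 0.024 and 0.046 m) and z of cell_c in the frame of carrier_nests between -0.003 and 0.003 m and (y of cell_c in the frame of carrier_nests between -0.058 and -0.05 m or y of cell_c in the frame of carrier_nests between -0.004 and 0.004 m or y of cell_c in the frame of carrier_nests between 0.05 and 0.058 m) and (x of cell_c in the frame of carrier_nests between -0.046 and -0.024 m or x of cell_c in the frame of carrier_nests between 0.024 and 0.046 m)), for 0.2 s.
2. the carrier is home in the test station with every cell still settled in a nest (value of joint carrier above 0.145 m and z of cell_a in the frame of carrier_nests between -0.003 and 0.003 m and angle between the z axis of each of cell_a, cell_b, cell_c and the x axis of carrier_nests, either way round below 0.09 rad and (y of cell_a in the frame of carrier_nests between -0.058 and -0.05 m or y of cell_a in the frame of carrier_nests between -0.004 and 0.004 m or y of cell_a in the frame of carrier_nests between 0.05 and 0.058 m) and (x of cell_a in the frame of carrier_nests between -0.046 and -0.024 m or x of cell_a in the frame of carrier_nests between 0.024 and 0.046 m) and z of cell_b in the frame of carrier_nests between -0.003 and 0.003 m and (y of cell_b in the frame of carrier_nests between -0.058 and -0.05 m or y of cell_b in the frame of carrier_nests between -0.004 and 0.004 m or y of cell_b in the frame of carrier_nests between 0.05 and 0.058 m) and (x of cell_b in the frame of carrier_nests between -0.046 and -0.024 m or x of cell_b in the frame of carrier_nests between 0.024 and 0.046 m) and z of cell_c in the frame of carrier_nests between -0.003 and 0.003 m and (y of cell_c in the frame of carrier_nests between -0.058 and -0.05 m or y of cell_c in the frame of carrier_nests between -0.004 and 0.004 m or y of cell_c in the frame of carrier_nests between 0.05 and 0.058 m) and (x of cell_c in the frame of carrier_nests between -0.046 and -0.024 m or x of cell_c in the frame of carrier_nests between 0.024 and 0.046 m)), for 0.2 s.
3. the stick is held forward for a second while the carrier with the cells is in the test station (all of step 2 and value of joint stick above 0.28 rad), for 1 s.
4. the stick is back upright and the carrier is back home in the loading station (value of joint carrier below 0.005 m and value of joint stick below 0.08 rad), for 0.2 s.
At the end, for the whole second after the job is handed in: every cell lies at rest settled in a groove of the rack (axis within 3 mm of its settled height, 4 mm across and 11 mm along the groove, 5 degrees in line), the carrier is home in the loading station (within 5 mm) and the stick is upright (all of step 4 and z of cell_a in the frame of rack between 0.018 and 0.024 m and angle between the z axis of each of cell_a, cell_b, cell_c and the x axis of rack, either way round below 0.09 rad and (y of cell_a in the frame of rack between -0.058 and -0.05 m or y of cell_a in the frame of rack between -0.004 and 0.004 m or y of cell_a in the frame of rack between 0.05 and 0.058 m) and (x of cell_a in the frame of rack between -0.046 and -0.024 m or x of cell_a in the frame of rack between 0.024 and 0.046 m) and z of cell_b in the frame of rack between 0.018 and 0.024 m and (y of cell_b in the frame of rack between -0.058 and -0.05 m or y of cell_b in the frame of rack between -0.004 and 0.004 m or y of cell_b in the frame of rack between 0.05 and 0.058 m) and (x of cell_b in the frame of rack between -0.046 and -0.024 m or x of cell_b in the frame of rack between 0.024 and 0.046 m) and z of cell_c in the frame of rack between 0.018 and 0.024 m and (y of cell_c in the frame of rack between -0.058 and -0.05 m or y of cell_c in the frame of rack between -0.004 and 0.004 m or y of cell_c in the frame of rack between 0.05 and 0.058 m) and (x of cell_c in the frame of rack between -0.046 and -0.024 m or x of cell_c in the frame of rack between 0.024 and 0.046 m) and value of joint stick above -0.08 rad and angle between rack's own z axis and vertical below 0.05 rad and linear speed of each of cell_a, cell_b, cell_c below 0.02 m/s); the robot touches nothing.
It fails at once if a bystander (meter, tape roll or pliers) was pushed more than 3 cm (distance of any of meter, tape_white, cutters from where it was at the start of the episode above 0.03 m).
Of cell_a, cell_b, cell_c only 2 to 3 are there at a start; the rules pass over those that are not, and their reading is None.
At some moment in a run one of cell_a, cell_b, cell_c, rack may be knocked a few centimetres aside while the robot is not near it.
Once in a run the grip may slacken for a moment while it holds something.
It also fails if it takes over 210 s, if anything falls off the work surface, if the arm or the gripper's body presses on something with over 40 N, if the wrist force passes 120 N, or if a joint passes its speed limit or range.

## Working session

There is one attempt and no reset: what is moved stays moved. The work goes in short steps, Python scripts to look and compute and a shell command to move; the robot and the scene stay as the last step left them, time stands still between calls to the robot, and variables do not carry over. Pictures are saved under pics/ and viewed, at most 14 in all, crops included, and the job is handed in when it is done.

```bash
ls; mkdir -p pics
cat > h.py <<'E'
import numpy as np, cv2, json
from scipy.spatial.transform import Rotation as R
from workcell import robot, cams, nets
def save(name,fn,crop=None,scale=1):
    im=cams.grab_frame(name)
    if crop: im=im[crop[1]:crop[3],crop[0]:crop[2]]
    if scale!=1: im=cv2.resize(im,None,fx=scale,fy=scale,interpolation=cv2.INTER_CUBIC)
    cv2.imwrite(fn,im[:,:,::-1]); return im
def cam(name):
    c=cams.calibration(name); a=np.array(c['attitude'],float)
    Rm=R.from_quat(a).as_matrix() if a.size==4 else a.reshape(3,3)
    return np.array(c['mtx']),np.array(c['eye']),Rm
def ray(name,uv,z):
    K,e,Rm=cam(name); d=Rm@np.linalg.solve(K,[uv[0],uv[1],1]); return e+d*(z-e[2])/d[2]
def proj(name,p):
    K,e,Rm=cam(name); q=K@(Rm.T@(np.array(p)-e)); return q[:2]/q[2]
E
python3 - <<'E'
from h import *
print(cams.calibration('top'),cams.calibration('side'))
save('top','pics/t0.png');save('side','pics/s0.png')
print(robot.get_obs())
for n in ['rig','carrier_nests','carrier_post','stick_knob','stick_box','rack','cell_a','meter']:
  for c in ['top','side']:
    print(n,c,[(np.round(np.array(d['centre'])*[560,420],1).tolist(),round(d['p'],2)) for d in nets.landmark_of(c,n)][:6])
E
```

```text
pics
{'mtx': array([[518.30458174,   0.        , 275.61077175],
       [  0.        , 518.30458174, 214.76641413],
       [  0.        ,   0.        ,   1.        ]]), 'eye': array([0.3986159 , 0.12612792, 1.77754407]), 'attitude': array([ 0.71517988, -0.69759769,  0.03362836, -0.02728248])} {'mtx': array([[461.24046745,   0.        , 281.20425501],
       [  0.        , 461.24046745, 206.96123371],
       [  0.        ,   0.        ,   1.        ]]), 'eye': array([0.329385  , 1.58888963, 0.81402036]), 'attitude': array([-0.06260151,  0.84866735, -0.52321403,  0.04573686])}
{'time': 0.1, 'q': array([ 1.14210569e+00,  2.64700933e-01,  1.60524187e+00, -4.62805476e-07,
        1.27368786e+00, -3.68839828e-02]), 'joint_velocities': array([ 0.00167417, -0.00089591, -0.00215132, -0.00058285,  0.00144019,
        0.00174652]), 'joint_efforts': array([ 1.19180284e-03, -5.16709507e+01, -3.68589520e+01,  4.81164011e-05,
        6.27531612e-03, -3.43360148e-05]), 'tcp_pos': array([0.25747307, 0.62325397, 0.23006854]), 'orientation': array([ 1.94652492e-01,  9.80871739e-01, -9.91566513e-04, -2.3
[... 431 characters left out ...]
36.2, 219.8], 0.91)]
carrier_post side [([295.5, 187.8], 0.71), ([285.8, 285.7], 0.42), ([279.7, 236.5], 0.28), ([283.6, 184.9], 0.23), ([322.7, 202.0], 0.2)]
stick_knob top []
stick_knob side [([323.4, 183.8], 0.57)]
stick_box top [([321.9, 253.6], 0.58)]
stick_box side [([321.4, 200.8], 0.73)]
rack top [([391.3, 248.8], 0.73)]
rack side [([323.8, 182.9], 0.55), ([297.0, 169.4], 0.46)]
cell_a top [([274.0, 251.4], 0.56), ([110.4, 231.8], 0.55), ([209.6, 224.7], 0.5), ([229.8, 257.1], 0.48)]
cell_a side [([286.9, 254.3], 0.65), ([287.9, 323.8], 0.64), ([323.1, 239.7], 0.63), ([321.7, 224.1], 0.43)]
meter top [([421.4, 213.3], 0.88)]
meter side [([296.4, 170.5], 0.65), ([325.2, 180.9], 0.38)]
```

View pics/t0.png

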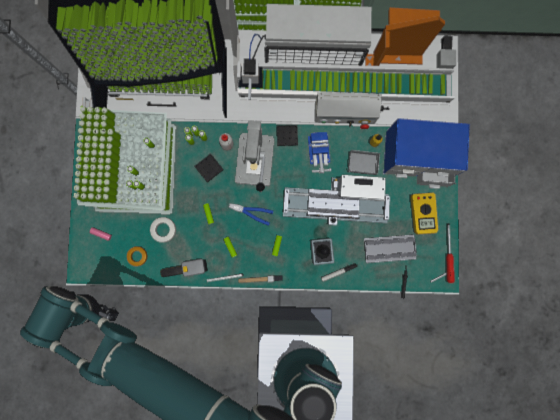

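View pics/s0.png

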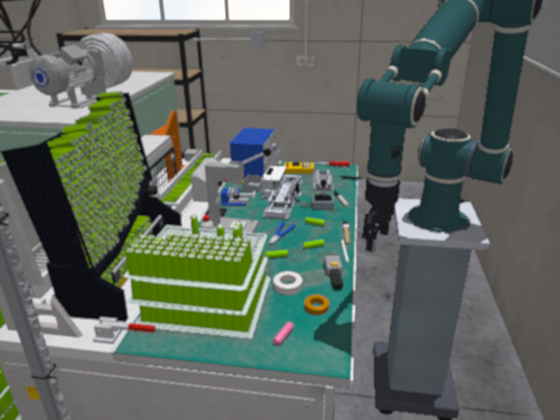

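Run:
```python
from h import *
im=save('top','pics/t1.png',(175,120,435,290),3)
im=cams.grab_frame('top')
hsv=cv2.cvtColor(im,cv2.COLOR_RGB2HSV)
m=((hsv[...,0]>28)&(hsv[...,0]<50)&(hsv[...,1]>140)&(hsv[...,2]>90)).astype(np.uint8)
n,l,s,c=cv2.connectedComponentsWithStats(m)
for i in range(1,n):
  if s[i,4]>15 and s[i,1]>120 and s[i,0]>170:
    p=np.argwhere(l==i)[:,::-1]
    (ctr,sz,an)=cv2.minAreaRect(p.astype(np.float32))
    w=ray('top',c[i],0.0105)
    print(c[i].round(1),s[i,4],np.round(sz,1),round(an),w.round(4))
```

```text
[196.5 132. ] 22 [6.3 5.4] 63 [0.8324 0.3932 0.0105]
[203.4 136.8] 18 [5. 4.] 90 [0.8161 0.3685 0.0105]
[190.2 140.4] 20 [4. 5.] 90 [0.8021 0.4136 0.0105]
[208.  213.3] 118 [20.   5.7] 73 [0.5506 0.3432 0.0105]
[276.6 245.2] 120 [ 5.6 20.4] 14 [0.4477 0.1063 0.0105]
[229.9 246.7] 121 [20.6  5.8] 65 [0.4387 0.2649 0.0105]
```

View pics/t1.png

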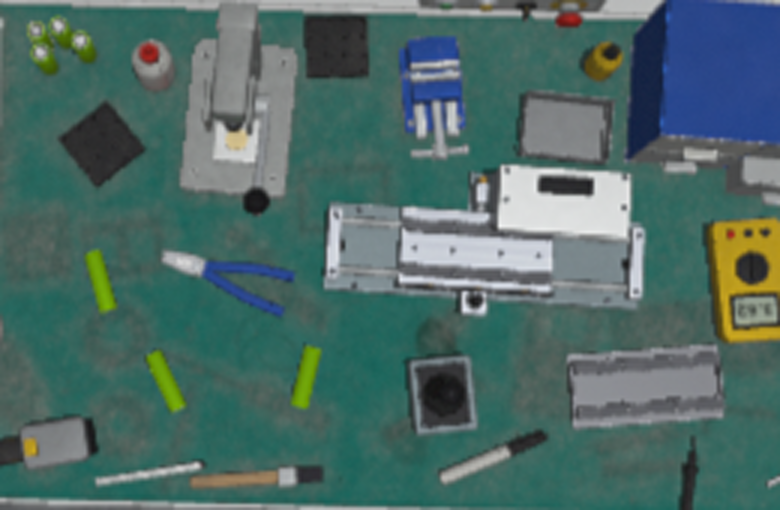

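```bash
cat > fit.py <<'E'
from h import *
from scipy.optimize import least_squares
def fit(pts,model,z0,cam='top'):
    pts=np.array(pts,float)
    def f(v):
        c,s=np.cos(v[2]),np.sin(v[2])
        P=[(v[0]+c*m[0]-s*m[1],v[1]+s*m[0]+c*m[1],m[2]) for m in model]
        return np.concatenate([proj(cam,p)-q for p,q in zip(P,pts)])
    r=least_squares(f,[*ray(cam,pts.mean(0),z0)[:2],0])
    return r.x,np.round(r.fun,1)
E
python3 - <<'E'
from fit import *
C=lambda a:np.array(a)/3+[175,120]-[1/3,1/3]
rig=fit(C([(325,288),(638,305),(330,205)]),[(-.05,.18,.012),(-.05,-.18,.012),(.05,.18,.02)],.01)
rack=fit(C([(568,355),(717,345),(723,415),(574,428)]),[(.042,.086,.027),(.042,-.086,.027),(-.042,-.086,.027),(-.042,.086,.027)],.027)
box=fit(C([(408,358),(472,355),(477,430),(413,433)]),[(.042,.035,.034),(.042,-.035,.034),(-.042,-.035,.034),(-.042,.035,.034)],.034)
for n in (rig,rack,box): print(n)
print('post',ray('top',C((474,300)),.076),'knob',ray('top',C((443,394)),.1),'ball',ray('top',C((257,200)),.29))
im=cams.grab_frame('top');s=3;x0,y0=175,120
b=cv2.resize(im[120:290,175:435],None,fx=3,fy=3,interpolation=cv2.INTER_CUBIC)[:,:,::-1].copy()
def poly(v,P,col):
    c,sn=np.cos(v[2]),np.sin(v[2])
    q=np.array([(proj('top',(v[0]+c*m[0]-sn*m[1],v[1]+sn*m[0]+c*m[1],m[2]))-[175,120])*3+1 for m in P])
    cv2.polylines(b,[np.round(q).astype(int)],True,col,1)
bx=lambda a,c,d,e,z:[(a,d,z),(c,d,z),(c,e,z),(a,e,z)]
v=rig[0]
poly(v,bx(-.05,.05,-.18,.18,0.0),(0,0,255));poly(v,bx(.022,.095,-.151,-.005,.089),(255,0,255))
poly(v,bx(.057,.087,.003,.013,.04),(255,255,0))
poly(rack[0],bx(-.042,.042,-.086,.086,.027),(0,0,255));poly(box[0],bx(-.042,.042,-.035,.035,.034),(0,0,255))
cv2.imwrite('pics/t2.png',b)
E
```

```text
(array([ 0.59215211, -0.09384803, -0.02309953]), array([-0.2,  0.7,  0.6,  0.1, -0.4, -0.9]))
(array([ 0.44637581, -0.2764164 ,  0.09925538]), array([-0.6, -0.3,  0.2, -0.7,  0.7,  0.8, -0.3,  0.2]))
(array([ 0.43132182, -0.04703607,  0.07833655]), array([ 0.4,  0. , -0.2, -0.1, -0.3, -0.1,  0.2,  0.1]))
post [ 0.5343361  -0.07577027  0.076     ] knob [ 0.43001472 -0.04101682  0.1       ] ball [0.60870981 0.16055573 0.29      ]
```

View pics/t2.png

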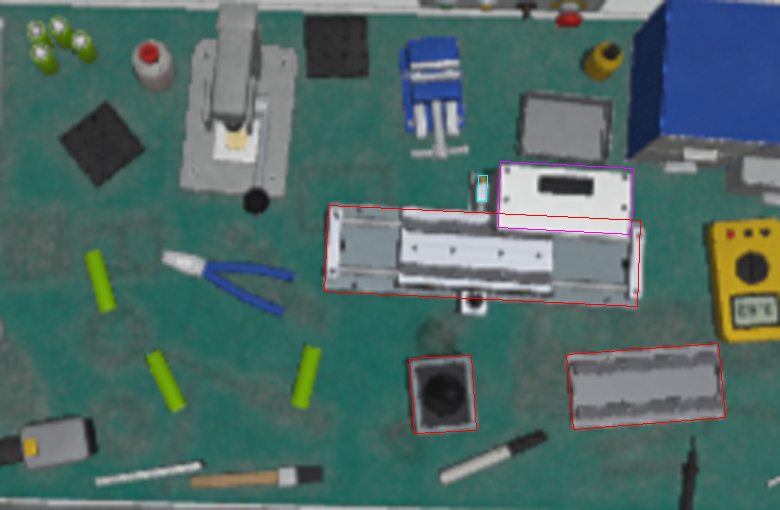

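The three lying green cells are at pixels (208,213), (277,245) and (230,247). I ruled out the pink look-alike at (100,234) and the upright green cells near (196,132), (203,137) and (190,140). The overlay fits the rig, rack and stick box. Next I'll plan the move to the post.

```bash
cat > plan.py <<'E'
# usage: plan.py x y z yaw_deg(tool y dir) : turn first, then slide in the turned frame
from h import *
import sys
def plan(p,yaw):
    o=robot.get_obs(); Rc=R.from_quat(o['orientation'])
    y=np.array([np.cos(np.radians(yaw)),np.sin(np.radians(yaw)),0]); z=np.array([0,0,-1.]); x=np.cross(y,z)
    Rt=R.from_matrix(np.c_[x,y,z]); w=(Rc.inv()*Rt).as_rotvec()
    d=Rt.inv().apply(np.array(p)-o['tcp_pos'])*1000
    print('tcp',o['tcp_pos'].round(4),'turn',w.round(3),'slide',d.round(1),'F',o['ft_force'].round(1),'op',round(o['opening'],4),'g',round(float(o['grip_force']),1),'t',round(o['time'],1))
if __name__=='__main__':
    a=list(map(float,sys.argv[1:]))
    for i in range(0,len(a),4): plan(a[i:i+3],a[i+3])
E
python3 plan.py .534 -.076 .15 88.7
python3 - <<'E'
from h import *
im=cams.grab_frame('top');hsv=cv2.cvtColor(im,cv2.COLOR_RGB2HSV)
m=((hsv[...,0]>28)&(hsv[...,0]<50)&(hsv[...,1]>120)&(hsv[...,2]>80)).astype(np.uint8)
n,l,s,c=cv2.connectedComponentsWithStats(m)
for i in range(1,n):
  if s[i,4]>60 and s[i,1]>190 and s[i,0]>170:
    p=np.argwhere(l==i)[:,::-1]
    w=np.array([ray('top',q,.0105)[:2] for q in p]);e,V=np.linalg.eigh(np.cov(w.T))
    a=np.degrees(np.arctan2(V[1,1],V[0,1]));print(w.mean(0).round(4),'axis',((a+90)%180-90).round(1))
print('lever',ray('top',(257/3+175,200/3+120),.29))
E
```

```text
tcp [0.2578 0.6239 0.2313] turn [ 0.     0.    -0.369] slide [-292.  -693.4   81.3] F [-0.3  0.3 -0.6] op 0.0853 g 0.0 t 1.1
[0.5511 0.3433] axis 18.2
[0.4477 0.1063] axis -12.4
[0.439  0.2651] axis 27.3
lever [0.60776242 0.15956554 0.29      ]
```

```bash
python3 -m crank '[{"slide":[0,0,0],"turn":[0,0,-0.123]},{"slide":[0,0,0],"turn":[0,0,-0.123]},{"slide":[0,0,0],"turn":[0,0,-0.123]},{"slide":[-20,-46,0],"turn":[0,0,0]},{"slide":[-20,-46,0],"turn":[0,0,0]},{"slide":[-20,-46,0],"turn":[0,0,0]},{"slide":[-20,-46,0],"turn":[0,0,0]},{"slide":[-20,-46,0],"turn":[0,0,0]}]' 0 60
python3 -m crank '[{"slide":[-20,-46,0],"turn":[0,0,0]},{"slide":[-20,-46,0],"turn":[0,0,0]},{"slide":[-20,-46,0],"turn":[0,0,0]},{"slide":[-20,-46,0],"turn":[0,0,0]},{"slide":[-20,-46,0],"turn":[0,0,0]},{"slide":[-20,-46,0],"turn":[0,0,0]},{"slide":[-20,-46,0],"turn":[0,0,0]},{"slide":[-20,-46,0],"turn":[0,0,0]}]'
python3 -m crank '[{"slide":[-15,-46,20],"turn":[0,0,0]},{"slide":[-10,-46,20],"turn":[0,0,0]},{"slide":[0,0,0],"turn":[0,0,0]}]'
python3 plan.py .534 -.076 .1 88.7
```

```text
time: 1.9
tcp_pos: [0.3525, 0.3906, 0.2314]
orientation: [0.011, 1.0, 0.0, 0.0]
ft_force: [0.3, -0.6, -0.1]
opening: 0.0429
grip_force: 0.0
time: 2.7
tcp_pos: [0.5038, 0.0199, 0.2318]
orientation: [0.012, 1.0, 0.0, 0.001]
ft_force: [0.8, 0.4, 0.6]
opening: 0.0428
grip_force: 0.0
time: 3.0
tcp_pos: [0.5242, -0.0722, 0.1899]
orientation: [0.014, 1.0, -0.001, -0.002]
ft_force: [-0.5, 0.3, -0.4]
opening: 0.0426
grip_force: 0.0
tcp [ 0.5242 -0.0722  0.1899] turn [-0.001 -0.004 -0.006] slide [-9.9 -3.6 89.9] F [-0.5  0.3 -0.4] op 0.0426 g 0.0 t 3.0
```

```bash
python3 -m crank '[{"slide":[-10,-4,30],"turn":[0,0,0]},{"slide":[0,0,40],"turn":[0,0,0]},{"slide":[0,0,30],"turn":[0,0,0]},{"slide":[0,0,20],"turn":[0,0,0]},{"slide":[0,0,13],"turn":[0,0,0]},{"slide":[0,0,0],"turn":[0,0,0]}]'
python3 -m crank '[{"slide":[0,0,0],"turn":[0,0,0]},{"slide":[0,0,0],"turn":[0,0,0]},{"slide":[0,0,0],"turn":[0,0,0]},{"slide":[0,0,0],"turn":[0,0,0]},{"slide":[0,0,0],"turn":[0,0,0]}]' -1 40
python3 - <<'E'
from h import *
save('top','pics/t3.png',(265,160,405,265),5)
E
```

```text
time: 3.6
tcp_pos: [0.5337, -0.0709, 0.058]
orientation: [0.011, 1.0, 0.0, -0.002]
ft_force: [-0.3, -0.8, 0.9]
opening: 0.0427
grip_force: 0.0
time: 4.1
tcp_pos: [0.5365, -0.0718, 0.0613]
orientation: [0.011, 1.0, -0.0, 0.001]
ft_force: [-1.6, 0.6, 6.4]
opening: 0.0119
grip_force: 39.3
```

View pics/t3.png

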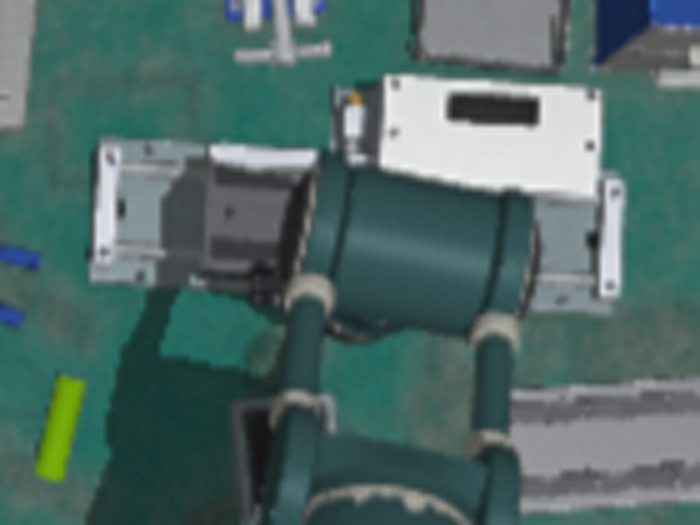

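The arm hides the post, but the fingers hold something 12 mm wide. I'll pull gently to the left (+y).

```bash
python3 -m crank '[{"slide":[0,3,0],"turn":[0,0,0]},{"slide":[0,5,0],"turn":[0,0,0]},{"slide":[0,6,0],"turn":[0,0,0]},{"slide":[0,6,0],"turn":[0,0,0]},{"slide":[0,6,0],"turn":[0,0,0]},{"slide":[0,6,0],"turn":[0,0,0]},{"slide":[0,6,0],"turn":[0,0,0]},{"slide":[0,5,0],"turn":[0,0,0]}]'
python3 -m crank '[{"slide":[0,4,0],"turn":[0,0,0]},{"slide":[0,3,0],"turn":[0,0,0]},{"slide":[0,3,0],"turn":[0,0,0]},{"slide":[0,2,0],"turn":[0,0,0]},{"slide":[0,2,0],"turn":[0,0,0]}]'
python3 -m crank '[{"slide":[0,2,0],"turn":[0,0,0]},{"slide":[0,0,0],"turn":[0,0,0]}]'
```

```text
time: 4.95
tcp_pos: [0.5382, -0.0287, 0.0614]
orientation: [0.011, 1.0, -0.0, 0.002]
ft_force: [0.6, -4.0, 5.0]
opening: 0.0119
grip_force: 39.3
time: 5.45
tcp_pos: [0.5388, -0.0155, 0.0614]
orientation: [0.011, 1.0, -0.001, 0.002]
ft_force: [2.2, -8.4, 4.4]
opening: 0.0117
grip_force: 39.5
time: 5.65
tcp_pos: [0.5388, -0.0154, 0.0614]
orientation: [0.01, 1.0, -0.003, 0.002]
ft_force: [1.4, -10.5, 5.9]
opening: 0.0119
grip_force: 39.6
```

```bash
python3 -m crank '[{"slide":[0,3,0],"turn":[0,0,0]},{"slide":[0,3,0],"turn":[0,0,0]},{"slide":[0,0,0],"turn":[0,0,0]}]'
python3 -m crank '[{"slide":[0,-4,0],"turn":[0,0,0]},{"slide":[0,0,0],"turn":[0,0,0]},{"slide":[0,0,0],"turn":[0,0,0]},{"slide":[0,0,0],"turn":[0,0,0]}]' 0
python3 -m crank '[{"slide":[0,0,-40],"turn":[0,0,0]},{"slide":[0,0,-50],"turn":[0,0,0]},{"slide":[50,0,0],"turn":[0,0,0]},{"slide":[40,50,0],"turn":[0,0,0]},{"slide":[0,50,0],"turn":[0,0,0]}]'
python3 plan.py .4477 .1063 .1 77.6
python3 - <<'E'
from h import *
save('top','pics/t4.png',(265,160,405,265),5)
E
```

```text
time: 5.95
tcp_pos: [0.5388, -0.015, 0.0613]
orientation: [0.009, 1.0, -0.007, 0.002]
ft_force: [0.5, -31.8, 4.6]
opening: 0.0118
grip_force: 40.1
time: 6.35
tcp_pos: [0.5363, -0.01, 0.0593]
orientation: [0.011, 1.0, 0.0, -0.0]
ft_force: [0.2, -0.5, 0.4]
opening: 0.0427
grip_force: 0.0
time: 6.85
tcp_pos: [0.453, 0.0798, 0.1489]
orientation: [0.013, 1.0, -0.0, -0.002]
ft_force: [2.4, 0.7, -0.1]
opening: 0.0426
grip_force: 0.0
tcp [0.453  0.0798 0.1489] turn [-0.001 -0.003  0.19 ] slide [10.9 24.7 48.9] F [ 2.4  0.7 -0.1] op 0.0426 g 0.0 t 6.8
```

View pics/t4.png

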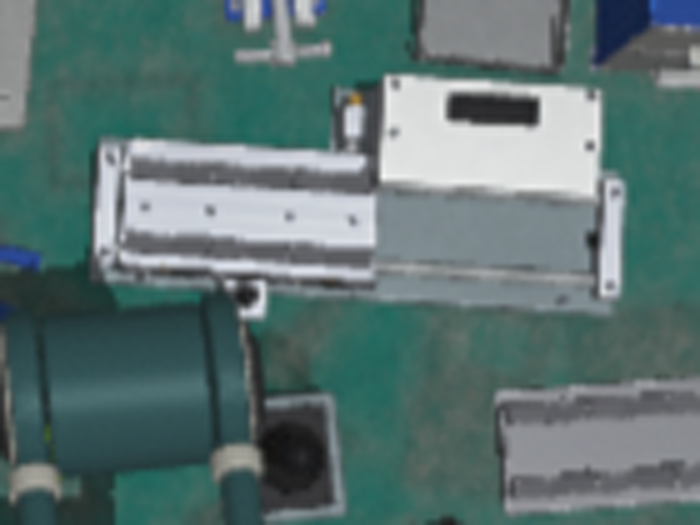

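Run:
```python
from h import *
C=lambda a:np.array(a)/5+[265,160]-.4
for n,p,z in [('post',(247,296),.076),('strips mid',(248,211),.052),('plate left',(115,212),.034),('plate right',(376,225),.034),('top strip L',(133,165),.05),('top strip R',(371,181),.05),('bot strip L',(122,244),.05),('bot strip R',(376,260),.05)]:
    print(n,ray('top',C(p),z).round(4))
for p in [(0.5905,-0.0175,.049)]: print((proj('top',p)-[265,160])*5)
for c in ['top','side']:
  cams.grab_frame(c)
  for n in ['carrier_nests','rig','carrier_post']: print(n,c,[(np.round(ray(c,np.array(d['centre'])*[560,420],{'carrier_nests':.049,'rig':0,'carrier_post':.062}[n]),3),round(d['p'],2)) for d in nets.landmark_of(c,n)][:2])
```

```text
post [ 0.5356 -0.0142  0.076 ]
strips mid [ 0.5947 -0.0158  0.052 ]
plate left [0.5938 0.0728 0.034 ]
plate right [ 0.5895 -0.1042  0.034 ]
top strip L [0.6241 0.0619 0.05  ]
top strip R [ 0.6174 -0.0983  0.05  ]
bot strip L [0.5706 0.0681 0.05  ]
bot strip R [ 0.5641 -0.1024  0.05  ]
[248.07670031 215.8335167 ]
carrier_nests top [(array([ 0.598, -0.03 ,  0.049]), 0.76)]
rig top [(array([ 0.587, -0.093,  0.   ]), 0.83)]
carrier_post top [(array([ 0.536, -0.012,  0.062]), 0.62), (array([0.407, 0.243, 0.062]), 0.6)]
carrier_nests side [(array([0.514, 0.4  , 0.049]), 0.75), (array([ 0.606, -0.027,  0.049]), 0.63)]
rig side [(array([ 0.578, -0.112,  0.   ]), 0.89), (array([ 0.436, -0.29 ,  0.   ]), 0.54)]
carrier_post side [(array([ 0.55 , -0.025,  0.062]), 0.98)]
```

```bash
python3 -m crank '[{"slide":[0,0,0],"turn":[0,0,0.1]},{"slide":[0,0,0],"turn":[0,0,0.09]},{"slide":[11,25,20],"turn":[0,0,0]},{"slide":[0,0,40],"turn":[0,0,0]},{"slide":[0,0,40],"turn":[0,0,0]},{"slide":[0,0,30],"turn":[0,0,0]},{"slide":[0,0,14],"turn":[0,0,0]},{"slide":[0,0,0],"turn":[0,0,0]}]'
python3 plan.py .4477 .1063 .004 77.6
```

```text
time: 8.1
tcp_pos: [0.4495, 0.1055, 0.0029]
orientation: [0.107, 0.994, -0.001, -0.003]
ft_force: [-0.4, 0.5, -0.5]
opening: 0.0423
grip_force: 0.0
tcp [0.4495 0.1055 0.0029] turn [-0.002 -0.006  0.002] slide [ 1.9  0.4 -1.1] F [-0.4  0.5 -0.5] op 0.0423 g 0.0 t 8.1
```

```bash
python3 -m crank '[{"slide":[0,0,0],"turn":[0,0,0]},{"slide":[0,0,0],"turn":[0,0,0]},{"slide":[0,0,0],"turn":[0,0,0]},{"slide":[0,0,0],"turn":[0,0,0]}]' -1 60
python3 -m crank '[{"slide":[0,0,-20],"turn":[0,0,0]},{"slide":[0,0,-40],"turn":[0,0,0]},{"slide":[0,0,-40],"turn":[0,0,0]},{"slide":[0,0,-30],"turn":[0,0,0]},{"slide":[0,0,0],"turn":[0,0,0]}]'
python3 plan.py .5905 -.07 .1 88.3
```

```text
time: 8.5
tcp_pos: [0.4531, 0.1071, 0.0067]
orientation: [0.106, 0.994, 0.0, 0.001]
ft_force: [-0.4, -0.4, 1.3]
opening: 0.0184
grip_force: 58.8
time: 9.0
tcp_pos: [0.4562, 0.1078, 0.1415]
orientation: [0.106, 0.994, 0.002, 0.005]
ft_force: [0.3, 0.2, -0.9]
opening: 0.0186
grip_force: 58.8
tcp [0.4562 0.1078 0.1415] turn [ 0.003  0.011 -0.183] slide [-139.5 -173.8   41.5] F [ 0.3  0.2 -0.9] op 0.0186 g 58.8 t 9.0
```

```bash
python3 -m crank '[{"slide":[0,0,0],"turn":[0,0,-0.09]},{"slide":[0,0,0],"turn":[0.003,0.011,-0.093]},{"slide":[-36,-44,0],"turn":[0,0,0]},{"slide":[-36,-44,0],"turn":[0,0,0]},{"slide":[-36,-44,0],"turn":[0,0,0]},{"slide":[-35,-42,0],"turn":[0,0,0]},{"slide":[0,0,20],"turn":[0,0,0]},{"slide":[0,0,0],"turn":[0,0,0]}]'
python3 plan.py .594 -.07 .06 88.3
```

```text
time: 9.8
tcp_pos: [0.5718, -0.0522, 0.111]
orientation: [0.016, 1.0, -0.001, -0.009]
ft_force: [-1.3, -0.2, -1.3]
opening: 0.0189
grip_force: 59.1
tcp [ 0.5718 -0.0522  0.111 ] turn [-0.002 -0.018 -0.002] slide [-22.7 -17.1  51. ] F [-1.3 -0.2 -1.3] op 0.0189 g 59.1 t 9.8
```

```bash
python3 -m crank '[{"slide":[-22,-17,0],"turn":[0,-0.008,0]},{"slide":[0,0,0],"turn":[0,0,0]},{"slide":[0,0,0],"turn":[0,0,0]},{"slide":[0,0,0],"turn":[0,0,0]}]'
python3 plan.py .594 -.07 .06 88.3
```

```text
time: 10.2
tcp_pos: [0.5945, -0.0679, 0.1142]
orientation: [0.014, 1.0, -0.001, -0.002]
ft_force: [1.2, 0.3, -0.8]
opening: 0.0185
grip_force: 59.1
tcp [ 0.5945 -0.0679  0.1142] turn [-0.002 -0.004  0.001] slide [ 0.4 -2.1 54.2] F [ 1.2  0.3 -0.8] op 0.0185 g 59.1 t 10.2
```

```bash
python3 -m crank '[{"slide":[0,-2,20],"turn":[0,0,0]},{"slide":[0,0,20],"turn":[0,0,0]},{"slide":[0,0,12],"turn":[0,0,0]},{"slide":[0,0,6],"turn":[0,0,0]},{"slide":[0,0,4],"turn":[0,0,0]},{"slide":[0,0,0],"turn":[0,0,0]}]'
python3 -m crank '[{"slide":[0,0,2],"turn":[0,0,0]},{"slide":[0,0,2],"turn":[0,0,0]},{"slide":[0,0,0],"turn":[0,0,0]}]'
```

```text
time: 10.8
tcp_pos: [0.5952, -0.0709, 0.0524]
orientation: [0.015, 1.0, -0.001, -0.002]
ft_force: [-0.9, 1.0, -0.1]
opening: 0.0188
grip_force: 59.1
time: 11.1
tcp_pos: [0.5954, -0.0712, 0.0486]
orientation: [0.015, 1.0, -0.001, -0.001]
ft_force: [-0.3, 0.3, -0.7]
opening: 0.0185
grip_force: 61.5
```

```bash
python3 -m crank '[{"slide":[0,0,2],"turn":[0,0,0]},{"slide":[0,0,0],"turn":[0,0,0]}]'
python3 -m crank '[{"slide":[0,0,0],"turn":[0,0,0]},{"slide":[0,0,0],"turn":[0,0,0]},{"slide":[0,0,0],"turn":[0,0,0]},{"slide":[0,0,0],"turn":[0,0,0]}]' -0.1
python3 -m crank '[{"slide":[0,0,-30],"turn":[0,0,0]},{"slide":[0,0,-40],"turn":[0,0,0]},{"slide":[0,0,-40],"turn":[0,0,0]},{"slide":[37,44,0],"turn":[0,0,0]},{"slide":[37,44,0],"turn":[0,0,0]},{"slide":[37,44,0],"turn":[0,0,0]},{"slide":[37,44,0],"turn":[0,0,0]},{"slide":[0,44,0],"turn":[0,0,0]}]'
python3 plan.py .439 .2651 .1 117.3
```

```text
time: 11.3
tcp_pos: [0.5952, -0.0711, 0.0463]
orientation: [0.015, 1.0, -0.001, -0.002]
ft_force: [-0.1, -0.8, -1.2]
opening: 0.0184
grip_force: 61.6
time: 11.7
tcp_pos: [0.5954, -0.0711, 0.0466]
orientation: [0.015, 1.0, -0.001, -0.001]
ft_force: [-0.1, 0.0, 0.5]
opening: 0.0384
grip_force: 0.0
time: 12.5
tcp_pos: [0.4681, 0.1303, 0.1555]
orientation: [0.015, 1.0, -0.002, -0.003]
ft_force: [0.9, 0.0, 1.1]
opening: 0.0386
grip_force: 0.0
tcp [0.4681 0.1303 0.1555] turn [-0.002 -0.007 -0.507] slide [-35.9 133.1  55.5] F [0.9 0.  1.1] op 0.0386 g 0.0 t 12.5
```

```bash
cat > cells.py <<'E'
from h import *
import sys
def cells(x0=170,x1=450,y0=170,y1=285):
    im=cams.grab_frame('top');hsv=cv2.cvtColor(im,cv2.COLOR_RGB2HSV)
    m=((hsv[...,0]>28)&(hsv[...,0]<50)&(hsv[...,1]>120)&(hsv[...,2]>60)).astype(np.uint8)
    n,l,s,c=cv2.connectedComponentsWithStats(m)
    for i in range(1,n):
      if s[i,4]>20 and y0<c[i][1]<y1 and x0<c[i][0]<x1:
        p=np.argwhere(l==i)[:,::-1]
        for z in (.0105,.021,.049):
            w=np.array([ray('top',q,z)[:2] for q in p]);e,V=np.linalg.eigh(np.cov(w.T))
            a=np.degrees(np.arctan2(V[1,1],V[0,1]));ext=np.ptp(w@V[:,1])
            print(c[i].round(1),s[i,4],'z',z,w.mean(0).round(4),'axis',((a+90)%180-90).round(1),'len',ext.round(3))
cells()
E
python3 cells.py
```

```text
[330.9 203.9] 114 z 0.0105 [ 0.5938 -0.0765] axis -3.3 len 0.07
[330.9 203.9] 114 z 0.021 [ 0.5926 -0.0753] axis -3.3 len 0.069
[330.9 203.9] 114 z 0.049 [ 0.5895 -0.0721] axis -3.3 len 0.068
[208.  213.2] 122 z 0.0105 [0.5511 0.3433] axis 18.2 len 0.07
[208.  213.2] 122 z 0.021 [0.5502 0.342 ] axis 18.2 len 0.069
[208.  213.2] 122 z 0.049 [0.5478 0.3385] axis 18.2 len 0.068
[229.8 246.6] 123 z 0.0105 [0.439  0.2651] axis 27.3 len 0.07
[229.8 246.6] 123 z 0.021 [0.4388 0.2643] axis 27.3 len 0.07
[229.8 246.6] 123 z 0.049 [0.4382 0.2621] axis 27.3 len 0.069
```

```bash
python3 -m crank '[{"slide":[0,0,0],"turn":[0,0,-0.13]},{"slide":[0,0,0],"turn":[0,0,-0.13]},{"slide":[0,0,0],"turn":[0,0,-0.13]},{"slide":[0,0,0],"turn":[0,0,-0.117]},{"slide":[-12,44,20],"turn":[0,0,0]},{"slide":[-12,44,20],"turn":[0,0,0]},{"slide":[-12,44,20],"turn":[0,0,0]},{"slide":[0,0,0],"turn":[0,0,0]}]'
python3 plan.py .439 .2651 .004 117.3
```

```text
time: 13.35
tcp_pos: [0.4412, 0.2668, 0.0935]
orientation: [-0.239, 0.971, -0.0, -0.004]
ft_force: [0.3, -0.1, -0.9]
opening: 0.0384
grip_force: 0.0
tcp [0.4412 0.2668 0.0935] turn [ 0.001 -0.008  0.005] slide [ 2.8 -0.5 89.5] F [ 0.3 -0.1 -0.9] op 0.0384 g 0.0 t 13.3
```

```bash
python3 -m crank '[{"slide":[2,0,30],"turn":[0,0,0]},{"slide":[0,0,30],"turn":[0,0,0]},{"slide":[0,0,20],"turn":[0,0,0]},{"slide":[0,0,9],"turn":[0,0,0]},{"slide":[0,0,0],"turn":[0,0,0]}]'
python3 -m crank '[{"slide":[0,0,0],"turn":[0,0,0]},{"slide":[0,0,0],"turn":[0,0,0]},{"slide":[0,0,0],"turn":[0,0,0]},{"slide":[0,0,0],"turn":[0,0,0]}]' -1 60
python3 -m crank '[{"slide":[0,0,-20],"turn":[0,0,0]},{"slide":[0,0,-40],"turn":[0,0,0]},{"slide":[0,0,-40],"turn":[0,0,0]},{"slide":[0,0,-30],"turn":[0,0,0.12]},{"slide":[0,0,0],"turn":[0,0,0.13]},{"slide":[0,0,0],"turn":[0,0,0.13]},{"slide":[0,0,0],"turn":[0,0,0.13]},{"slide":[0,0,0],"turn":[0,0,0]}]'
python3 plan.py .597 -.018 .11 88
```

```text
time: 13.85
tcp_pos: [0.4413, 0.2616, 0.0061]
orientation: [-0.236, 0.972, -0.001, -0.003]
ft_force: [0.4, -0.2, 0.4]
opening: 0.0383
grip_force: 0.0
time: 14.25
tcp_pos: [0.4433, 0.263, 0.0085]
orientation: [-0.236, 0.972, -0.001, -0.0]
ft_force: [-0.3, -0.7, 3.7]
opening: 0.0184
grip_force: 59.1
time: 15.05
tcp_pos: [0.4422, 0.2628, 0.1373]
orientation: [0.016, 1.0, -0.001, -0.001]
ft_force: [0.7, -0.4, -0.1]
opening: 0.0184
grip_force: 58.8
tcp [0.4422 0.2628 0.1373] turn [-0.002 -0.003  0.002] slide [-164.5 -275.2   27.3] F [ 0.7 -0.4 -0.1] op 0.0184 g 58.8 t 15.1
```

```bash
python3 -m crank '[{"slide":[0,-45,0],"turn":[0,0,0]},{"slide":[-5,-45,0],"turn":[0,0,0]},{"slide":[-15,-45,0],"turn":[0,0,0]},{"slide":[-25,-40,0],"turn":[0,0,0]},{"slide":[-38,-34,0],"turn":[0,0,0]},{"slide":[-40,-33,0],"turn":[0,0,0]},{"slide":[-40,-33,20],"turn":[0,0,0]},{"slide":[0,0,0],"turn":[0,0,0]}]'
python3 -m crank '[{"slide":[0,0,0],"turn":[0,0,0]},{"slide":[0,0,0],"turn":[0,0,0]}]'
python3 plan.py .597 -.018 .047 88
```

```text
time: 15.85
tcp_pos: [0.5925, -0.016, 0.1164]
orientation: [0.017, 1.0, -0.002, -0.002]
ft_force: [-1.1, 0.8, -0.7]
opening: 0.0185
grip_force: 59.0
time: 16.05
tcp_pos: [0.5892, -0.0115, 0.1191]
orientation: [0.016, 1.0, -0.001, -0.002]
ft_force: [-0.5, 0.2, -1.1]
opening: 0.0188
grip_force: 59.0
tcp [ 0.5892 -0.0115  0.1191] turn [-0.002 -0.004  0.004] slide [-8.  -6.3 72.1] F [-0.5  0.2 -1.1] op 0.0188 g 59.0 t 16.1
```

```bash
python3 -m crank '[{"slide":[-8,-6,20],"turn":[0,0,0]},{"slide":[0,0,20],"turn":[0,0,0]},{"slide":[0,0,16],"turn":[0,0,0]},{"slide":[0,0,0],"turn":[0,0,0]},{"slide":[0,0,0],"turn":[0,0,0]}]'
python3 plan.py .597 -.018 .047 88
```

```text
time: 16.55
tcp_pos: [0.5972, -0.0177, 0.0635]
orientation: [0.016, 1.0, -0.001, -0.002]
ft_force: [-0.1, -0.5, 0.1]
opening: 0.0188
grip_force: 59.0
tcp [ 0.5972 -0.0177  0.0635] turn [-0.002 -0.004  0.003] slide [ 0.2 -0.3 16.5] F [-0.1 -0.5  0.1] op 0.0188 g 59.0 t 16.6
```

```bash
python3 -m crank '[{"slide":[0,0,6],"turn":[0,0,0]},{"slide":[0,0,5],"turn":[0,0,0]},{"slide":[0,0,3],"turn":[0,0,0]},{"slide":[0,0,1],"turn":[0,0,0]},{"slide":[0,0,0],"turn":[0,0,0]}]'
python3 -m crank '[{"slide":[0,0,0],"turn":[0,0,0]},{"slide":[0,0,0],"turn":[0,0,0]},{"slide":[0,0,0],"turn":[0,0,0]},{"slide":[0,0,0],"turn":[0,0,0]}]' -0.1
python3 -m crank '[{"slide":[0,0,-30],"turn":[0,0,0]},{"slide":[0,0,-40],"turn":[0,0,0]},{"slide":[0,0,-30],"turn":[0,0,0]},{"slide":[45,20,0],"turn":[0,0,0]},{"slide":[45,20,0],"turn":[0,0,0]},{"slide":[30,40,0],"turn":[0,0,0]},{"slide":[0,45,0],"turn":[0,0,0]},{"slide":[0,45,0],"turn":[0,0,0]}]'
python3 -m crank '[{"slide":[0,45,0],"turn":[0,0,0]},{"slide":[0,45,0],"turn":[0,0,0]},{"slide":[-10,40,0],"turn":[0,0,0]},{"slide":[0,0,0],"turn":[0,0,-0.11]},{"slide":[0,0,0],"turn":[0,0,-0.1]},{"slide":[0,0,0],"turn":[0,0,-0.1]},{"slide":[0,0,0],"turn":[0,0,0]}]'
python3 plan.py .550 .3433 .1 108.2; python3 cells.py
```

```text
time: 17.05
tcp_pos: [0.5976, -0.0186, 0.0481]
orientation: [0.016, 1.0, -0.001, -0.002]
ft_force: [0.1, 0.5, -0.9]
opening: 0.0182
grip_force: 59.0
time: 17.45
tcp_pos: [0.5979, -0.0185, 0.0485]
orientation: [0.016, 1.0, -0.001, -0.001]
ft_force: [-0.7, -0.5, -0.3]
opening: 0.0383
grip_force: 0.0
time: 18.25
tcp_pos: [0.4826, 0.1566, 0.1487]
orientation: [0.017, 1.0, -0.001, -0.001]
ft_force: [1.0, 0.6, -0.2]
opening: 0.0386
grip_force: 0.0
time: 18.95
tcp_pos: [0.4979, 0.2854, 0.1479]
orientation: [-0.138, 0.99, -0.001, -0.002]
ft_force: [-0.1, -0.2, -0.0]
opening: 0.0383
grip_force: 0.0
tcp [0.4979 0.2854 0.1479] turn [-0.001 -0.004 -0.04 ] slide [-67.6  38.8  47.9] F [-0.1 -0.2 -0. ] op 0.0383 g 0.0 t 18.9
[314.9 201.7] 114 z 0.0105 [ 0.5998 -0.0215] axis -3.3 len 0.067
[314.9 201.7] 114 z 0.021 [ 0.5986 -0.0207] axis -3.3 len 0.066
[314.9 201.7] 114 z 0.049 [ 0.5954 -0.0183] axis -3.3 len 0.065
[330.9 203.8] 113 z 0.0105 [ 0.5941 -0.0765] axis -3.3 len 0.067
[330.9 203.8] 113 z 0.021 [ 0.5929 -0.0753] axis -3.3 len 0.066
[330.9 203.8] 113 z 0.049 [ 0.5898 -0.0721] axis -3.3 len 0.065
```

```bash
python3 -m crank '[{"slide":[-33,20,20],"turn":[0,0,-0.04]},{"slide":[-34,18,20],"turn":[0,0,0]},{"slide":[0,0,20],"turn":[0,0,0]},{"slide":[0,0,0],"turn":[0,0,0]},{"slide":[0,0,0],"turn":[0,0,0]}]'
python3 plan.py .5525 .3433 .005 108.2
```

```text
time: 19.5
tcp_pos: [0.55, 0.3403, 0.087]
orientation: [-0.157, 0.988, -0.001, -0.003]
ft_force: [0.4, 0.2, 0.5]
opening: 0.0384
grip_force: 0.0
tcp [0.55   0.3403 0.087 ] turn [-0.002 -0.006 -0.002] slide [-3.3  2.  82. ] F [0.4 0.2 0.5] op 0.0384 g 0.0 t 19.5
```

```bash
python3 -m crank '[{"slide":[-3,2,30],"turn":[0,0,0]},{"slide":[0,0,25],"turn":[0,0,0]},{"slide":[0,0,17],"turn":[0,0,0]},{"slide":[0,0,9],"turn":[0,0,0]},{"slide":[0,0,0],"turn":[0,0,0]}]'
python3 -m crank '[{"slide":[0,0,0],"turn":[0,0,0]},{"slide":[0,0,0],"turn":[0,0,0]},{"slide":[0,0,0],"turn":[0,0,0]},{"slide":[0,0,0],"turn":[0,0,0]}]' -1 60
python3 -m crank '[{"slide":[0,0,-20],"turn":[0,0,0]},{"slide":[0,0,-40],"turn":[0,0,0]},{"slide":[0,0,-40],"turn":[0,0,0]},{"slide":[0,0,-30],"turn":[0,0,0.12]},{"slide":[0,0,0],"turn":[0,0,0.12]},{"slide":[0,0,0],"turn":[0,0,0.11]},{"slide":[0,0,0],"turn":[0,0,0]}]'
python3 plan.py .500 .2 .13 88
```

```text
time: 20.0
tcp_pos: [0.552, 0.343, 0.0059]
orientation: [-0.158, 0.987, -0.001, -0.003]
ft_force: [0.2, 0.0, -0.0]
opening: 0.0381
grip_force: 0.0
time: 20.4
tcp_pos: [0.5539, 0.3443, 0.0082]
orientation: [-0.158, 0.987, -0.0, -0.0]
ft_force: [-0.2, 0.3, 6.2]
opening: 0.0185
grip_force: 59.2
time: 21.1
tcp_pos: [0.5531, 0.344, 0.1369]
orientation: [0.017, 1.0, -0.001, -0.001]
ft_force: [-0.5, 0.9, -1.1]
opening: 0.0187
grip_force: 58.7
tcp [0.5531 0.344  0.1369] turn [-0.002 -0.003  0.002] slide [  48.  -145.7    6.9] F [-0.5  0.9 -1.1] op 0.0187 g 58.7 t 21.1
```

```bash
python3 -m crank '[{"slide":[30,-30,0],"turn":[0,0,0]},{"slide":[30,-40,0],"turn":[0,0,0]},{"slide":[5,-45,0],"turn":[0,0,0]},{"slide":[0,-45,0],"turn":[0,0,0]},{"slide":[0,-45,0],"turn":[0,0,0]},{"slide":[0,-45,0],"turn":[0,0,0]},{"slide":[-30,-30,0],"turn":[0,0,0]},{"slide":[-40,-14,0],"turn":[0,0,0]}]'
python3 -m crank '[{"slide":[-25,0,0],"turn":[0,0,0]},{"slide":[0,0,0],"turn":[0,0,0]},{"slide":[0,0,0],"turn":[0,0,0]}]'
python3 plan.py .598 .036 .047 88
```

```text
time: 21.9
tcp_pos: [0.5469, 0.0472, 0.1367]
orientation: [0.016, 1.0, -0.002, -0.003]
ft_force: [0.2, 1.3, -0.6]
opening: 0.0187
grip_force: 58.9
time: 22.2
tcp_pos: [0.573, 0.0489, 0.1364]
orientation: [0.016, 1.0, -0.001, -0.003]
ft_force: [-0.1, -0.4, -0.1]
opening: 0.0183
grip_force: 58.9
tcp [0.573  0.0489 0.1364] turn [-0.003 -0.005  0.003] slide [-25.4 -12.1  89.4] F [-0.1 -0.4 -0.1] op 0.0183 g 58.9 t 22.2
```

```bash
python3 -m crank '[{"slide":[-25,-12,0],"turn":[0,0,0]},{"slide":[0,0,25],"turn":[0,0,0]},{"slide":[0,0,25],"turn":[0,0,0]},{"slide":[0,0,20],"turn":[0,0,0]},{"slide":[0,0,0],"turn":[0,0,0]},{"slide":[0,0,0],"turn":[0,0,0]}]'
python3 plan.py .598 .036 .047 88
```

```text
time: 22.8
tcp_pos: [0.5964, 0.0366, 0.0668]
orientation: [0.016, 1.0, -0.001, -0.003]
ft_force: [-0.1, -0.2, 0.4]
opening: 0.018
grip_force: 58.9
tcp [0.5964 0.0366 0.0668] turn [-0.003 -0.005  0.004] slide [-1.6 -0.6 19.8] F [-0.1 -0.2  0.4] op 0.018 g 58.9 t 22.8
```

```bash
python3 -m crank '[{"slide":[-1,0,8],"turn":[0,0,0]},{"slide":[0,0,6],"turn":[0,0,0]},{"slide":[0,0,3],"turn":[0,0,0]},{"slide":[0,0,2],"turn":[0,0,0]},{"slide":[0,0,0],"turn":[0,0,0]}]'
python3 -m crank '[{"slide":[0,0,0],"turn":[0,0,0]},{"slide":[0,0,0],"turn":[0,0,0]},{"slide":[0,0,0],"turn":[0,0,0]},{"slide":[0,0,0],"turn":[0,0,0]}]' -0.1
python3 -m crank '[{"slide":[0,0,-30],"turn":[0,0,0]},{"slide":[0,0,-40],"turn":[0,0,0]},{"slide":[0,0,-30],"turn":[0,0,0]},{"slide":[45,20,0],"turn":[0,0,0]},{"slide":[45,40,0],"turn":[0,0,0]},{"slide":[30,40,0],"turn":[0,0,0]},{"slide":[0,0,0],"turn":[0,0,0]}]'
python3 cells.py
python3 - <<'E'
from h import *
save('top','pics/t5.png',(265,160,405,265),5);save('side','pics/s5.png',(245,150,365,240),6)
E
```

```text
time: 23.3
tcp_pos: [0.5986, 0.036, 0.0479]
orientation: [0.016, 1.0, -0.001, -0.002]
ft_force: [0.3, -0.7, -1.5]
opening: 0.0184
grip_force: 58.9
time: 23.7
tcp_pos: [0.599, 0.036, 0.0484]
orientation: [0.016, 1.0, -0.001, -0.001]
ft_force: [-0.7, 0.3, 0.4]
opening: 0.0387
grip_force: 0.0
time: 24.4
tcp_pos: [0.4861, 0.1365, 0.1481]
orientation: [0.014, 1.0, -0.0, -0.003]
ft_force: [-0.4, -0.5, -0.0]
opening: 0.0387
grip_force: 0.0
[298.9 201.4] 113 z 0.0105 [0.5994 0.0334] axis -3.0 len 0.067
[298.9 201.4] 113 z 0.021 [0.5982 0.034 ] axis -3.0 len 0.066
[298.9 201.4] 113 z 0.049 [0.595  0.0355] axis -3.0 len 0.065
[314.9 201.7] 114 z 0.0105 [ 0.5998 -0.0215] axis -3.3 len 0.067
[314.9 201.7] 114 z 0.021 [ 0.5986 -0.0207] axis -3.3 len 0.066
[314.9 201.7] 114 z 0.049 [ 0.5954 -0.0183] axis -3.3 len 0.065
[330.9 203.9] 114 z 0.0105 [ 0.5938 -0.0765] axis -3.3 len 0.07
[330.9 203.9] 114 z 0.021 [ 0.5926 -0.0753] axis -3.3 len 0.069
[330.9 203.9] 114 z 0.049 [ 0.5895 -0.0721] axis -3.3 len 0.068
```

View pics/t5.png

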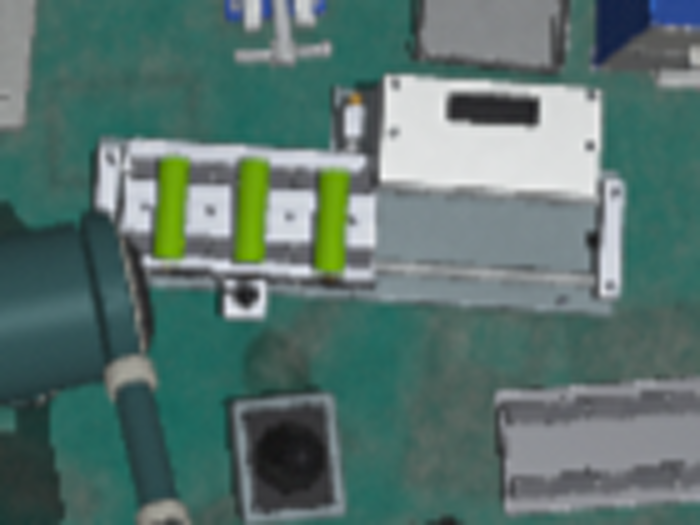

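View pics/s5.png

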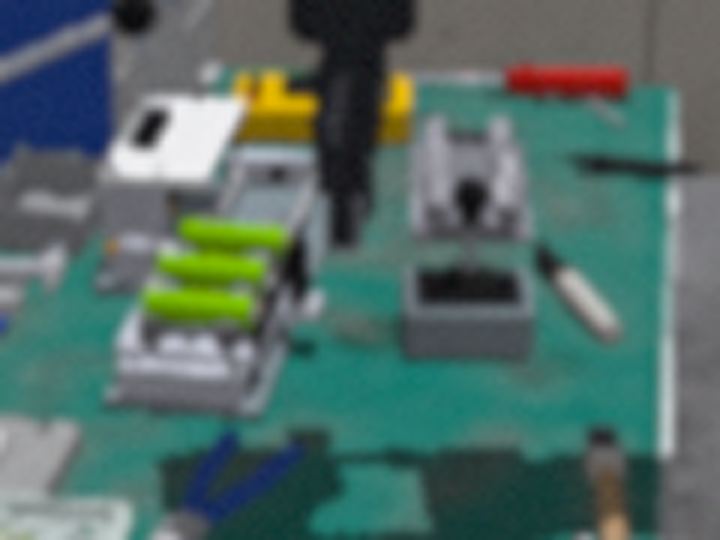

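```bash
python3 -m crank '[{"slide":[-5,-40,0],"turn":[0,0,0]},{"slide":[-15,-40,0],"turn":[0,0,0]},{"slide":[-15,-40,0],"turn":[0,0,0]},{"slide":[-9,-31,0],"turn":[0,0,0]},{"slide":[0,0,30],"turn":[0,0,0]},{"slide":[0,0,0],"turn":[0,0,0]},{"slide":[0,0,0],"turn":[0,0,0]}]' 0 60
python3 plan.py .5345 -.014 .056 88
```

```text
time: 25.25
tcp_pos: [0.5282, -0.0203, 0.1177]
orientation: [0.017, 1.0, -0.001, -0.003]
ft_force: [0.2, -0.3, 0.9]
opening: 0.0429
grip_force: 0.0
tcp [ 0.5282 -0.0203  0.1177] turn [-0.002 -0.006  0.   ] slide [-6.1  6.5 61.7] F [ 0.2 -0.3  0.9] op 0.0429 g 0.0 t 25.2
```

```bash
python3 -m crank '[{"slide":[-7,6,20],"turn":[0,0,0]},{"slide":[0,0,20],"turn":[0,0,0]},{"slide":[0,0,14],"turn":[0,0,0]},{"slide":[0,0,8],"turn":[0,0,0]},{"slide":[0,0,0],"turn":[0,0,0]}]'
python3 -m crank '[{"slide":[0,0,0],"turn":[0,0,0]},{"slide":[0,0,0],"turn":[0,0,0]},{"slide":[0,0,0],"turn":[0,0,0]},{"slide":[0,0,0],"turn":[0,0,0]},{"slide":[0,0,0],"turn":[0,0,0]}]' -1 50
```

```text
time: 25.75
tcp_pos: [0.5349, -0.0134, 0.0557]
orientation: [0.016, 1.0, -0.001, -0.003]
ft_force: [-0.7, 0.2, 0.3]
opening: 0.0427
grip_force: 0.0
time: 26.25
tcp_pos: [0.5366, -0.0155, 0.0578]
orientation: [0.016, 1.0, -0.003, -0.001]
ft_force: [-0.8, -6.3, 1.2]
opening: 0.0119
grip_force: 48.7
```

```bash
python3 -m crank '[{"slide":[0,-2,0],"turn":[0,0,0]},{"slide":[0,-2,0],"turn":[0,0,0]},{"slide":[0,-2,0],"turn":[0,0,0]},{"slide":[0,-3,0],"turn":[0,0,0]},{"slide":[0,-3,0],"turn":[0,0,0]},{"slide":[0,-4,0],"turn":[0,0,0]},{"slide":[0,-5,0],"turn":[0,0,0]},{"slide":[0,-5,0],"turn":[0,0,0]}]'
python3 -m crank '[{"slide":[0,-5,0],"turn":[0,0,0]},{"slide":[0,-6,0],"turn":[0,0,0]},{"slide":[0,-6,0],"turn":[0,0,0]},{"slide":[0,-6,0],"turn":[0,0,0]},{"slide":[0,-6,0],"turn":[0,0,0]},{"slide":[0,-6,0],"turn":[0,0,0]},{"slide":[0,-6,0],"turn":[0,0,0]},{"slide":[0,-6,0],"turn":[0,0,0]}]'
python3 -m crank '[{"slide":[0,-6,0],"turn":[0,0,0]},{"slide":[0,-6,0],"turn":[0,0,0]},{"slide":[0,-6,0],"turn":[0,0,0]},{"slide":[0,-6,0],"turn":[0,0,0]},{"slide":[0,-6,0],"turn":[0,0,0]},{"slide":[0,-6,0],"turn":[0,0,0]},{"slide":[0,-5,0],"turn":[0,0,0]},{"slide":[0,-5,0],"turn":[0,0,0]}]'
python3 -m crank '[{"slide":[0,-5,0],"turn":[0,0,0]},{"slide":[0,-5,0],"turn":[0,0,0]},{"slide":[0,-5,0],"turn":[0,0,0]},{"slide":[0,-4,0],"turn":[0,0,0]},{"slide":[0,-2,0],"turn":[0,0,0]},{"slide":[0,0,0],"turn":[0,0,0]}]'
```

```text
time: 27.05
tcp_pos: [0.5356, -0.0395, 0.0578]
orientation: [0.016, 1.0, -0.001, -0.001]
ft_force: [-1.7, 0.7, 5.4]
opening: 0.0116
grip_force: 49.3
time: 27.85
tcp_pos: [0.5336, -0.0866, 0.0577]
orientation: [0.016, 1.0, -0.001, -0.001]
ft_force: [-2.1, 1.4, 5.5]
opening: 0.0116
grip_force: 49.4
time: 28.65
tcp_pos: [0.5317, -0.1327, 0.0577]
orientation: [0.016, 1.0, -0.001, -0.002]
ft_force: [-2.5, 1.1, 5.9]
opening: 0.0118
grip_force: 49.4
time: 29.25
tcp_pos: [0.5309, -0.1529, 0.0577]
orientation: [0.017, 1.0, -0.0, -0.002]
ft_force: [-4.0, 2.2, 5.5]
opening: 0.0119
grip_force: 49.5
```

Home was at y = -0.0155, so the target is about -0.165.

```bash
python3 -m crank '[{"slide":[0,-3,0],"turn":[0,0,0]},{"slide":[0,-3,0],"turn":[0,0,0]},{"slide":[0,-3,0],"turn":[0,0,0]},{"slide":[0,-2,0],"turn":[0,0,0]},{"slide":[0,-2,0],"turn":[0,0,0]},{"slide":[0,-1,0],"turn":[0,0,0]},{"slide":[0,0,0],"turn":[0,0,0]}]'
python3 -m crank '[{"slide":[0,-2,0],"turn":[0,0,0]},{"slide":[0,-1,0],"turn":[0,0,0]},{"slide":[0,0,0],"turn":[0,0,0]}]'
```

```text
time: 29.95
tcp_pos: [0.5303, -0.1656, 0.0577]
orientation: [0.017, 1.0, 0.001, -0.002]
ft_force: [-2.6, 7.7, 7.7]
opening: 0.012
grip_force: 49.6
time: 30.25
tcp_pos: [0.5303, -0.1658, 0.0577]
orientation: [0.017, 1.0, 0.003, -0.002]
ft_force: [-1.9, 16.6, 9.7]
opening: 0.0113
grip_force: 50.0
```

```bash
python3 -m crank '[{"slide":[0,3,0],"turn":[0,0,0]},{"slide":[0,0,0],"turn":[0,0,0]},{"slide":[0,0,0],"turn":[0,0,0]},{"slide":[0,0,0],"turn":[0,0,0]},{"slide":[0,0,0],"turn":[0,0,0]}]' 0
python3 -m crank '[{"slide":[0,0,-40],"turn":[0,0,0]},{"slide":[0,0,-50],"turn":[0,0,0]},{"slide":[40,-40,0],"turn":[0,0,0]},{"slide":[40,-40,0],"turn":[0,0,0]},{"slide":[0,0,0],"turn":[0,0,0]}]'
python3 - <<'E'
from h import *
im=cams.grab_frame('top')
cv2.imwrite('pics/t6.png',cv2.resize(im[160:265,265:405],None,fx=5,fy=5,interpolation=cv2.INTER_CUBIC)[:,:,::-1])
d=nets.landmark_of('top','stick_knob');print([(ray('top',np.array(a['centre'])*[560,420],.1).round(4),a['p']) for a in d][:2])
d=nets.spot_in('top','stick_knob');print([((np.array(a['bbox'])*[560,420,560,420]).round(1),a['p']) for a in d][:2])
cams.grab_frame('side')
d=nets.landmark_of('side','stick_knob');print([(ray('side',np.array(a['centre'])*[560,420],.1).round(4),a['p']) for a in d][:2])
E
```

```text
time: 30.75
tcp_pos: [0.5307, -0.168, 0.0568]
orientation: [0.017, 1.0, -0.001, -0.002]
ft_force: [-0.8, -0.4, -0.4]
opening: 0.0424
grip_force: 0.0
time: 31.25
tcp_pos: [0.4546, -0.2388, 0.1476]
orientation: [0.019, 1.0, -0.002, -0.002]
ft_force: [-0.4, 0.3, -0.8]
opening: 0.0427
grip_force: 0.0
[(array([ 0.4226, -0.0508,  0.1   ]), 0.58)]
[]
[(array([ 0.4265, -0.0427,  0.1   ]), 0.49), (array([ 0.5197, -0.079 ,  0.1   ]), 0.31)]
```

View pics/t6.png

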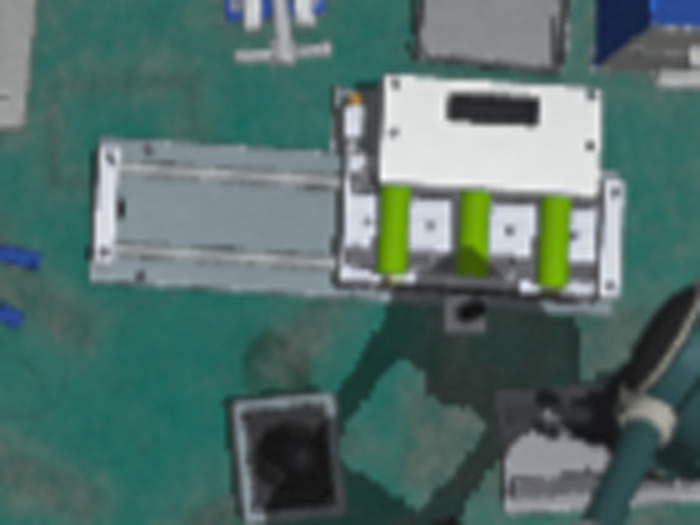

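```bash
python3 -m crank '[{"slide":[0,0,-30],"turn":[0,0,-0.113]},{"slide":[5,45,0],"turn":[0,0,0]},{"slide":[5,45,0],"turn":[0,0,0]},{"slide":[5,45,0],"turn":[0,0,0]},{"slide":[5,45,0],"turn":[0,0,0]},{"slide":[0,10,0],"turn":[0,0,0]},{"slide":[0,0,0],"turn":[0,0,0]},{"slide":[0,0,0],"turn":[0,0,0]}]' 0.4 40
python3 plan.py .43 -.044 .083 94.5
```

```text
time: 32.3
tcp_pos: [0.4237, -0.0479, 0.1771]
orientation: [-0.041, 0.999, -0.002, -0.001]
ft_force: [-0.2, 0.2, -0.6]
opening: 0.0603
grip_force: 0.0
tcp [ 0.4237 -0.0479  0.1771] turn [-0.003 -0.003  0.004] slide [-6.6  3.4 94.1] F [-0.2  0.2 -0.6] op 0.0603 g 0.0 t 32.3
```

```bash
python3 -m crank '[{"slide":[-6,3,30],"turn":[0,0,0]},{"slide":[0,0,30],"turn":[0,0,0]},{"slide":[0,0,20],"turn":[0,0,0]},{"slide":[0,0,14],"turn":[0,0,0]},{"slide":[0,0,0],"turn":[0,0,0]}]'
python3 -m crank '[{"slide":[0,0,0],"turn":[0,0,0]},{"slide":[0,0,0],"turn":[0,0,0]},{"slide":[0,0,0],"turn":[0,0,0]},{"slide":[0,0,0],"turn":[0,0,0]},{"slide":[0,0,0],"turn":[0,0,0]},{"slide":[0,0,0],"turn":[0,0,0]}]' -1 40
```

```text
time: 32.8
tcp_pos: [0.4268, -0.0457, 0.0805]
orientation: [-0.039, 0.999, -0.001, -0.004]
ft_force: [-0.4, -0.3, -0.0]
opening: 0.0595
grip_force: 0.0
time: 33.4
tcp_pos: [0.4304, -0.0474, 0.0846]
orientation: [-0.041, 0.999, -0.004, 0.0]
ft_force: [1.2, -9.8, -1.8]
opening: 0.0237
grip_force: 39.2
```

```bash
python3 -m crank '[{"slide":[0,-2,0],"turn":[0,0,0]},{"slide":[-5,0,0],"turn":[0,0,0]},{"slide":[-5,0,0.7],"turn":[0,0,0]},{"slide":[-5,0,0.8],"turn":[0,0,0]},{"slide":[-5,0,1.2],"turn":[0,0,0]},{"slide":[0,0,0],"turn":[0,0,0]}]'
python3 -m crank '[{"slide":[-4,0,1.3],"turn":[0,0,0]},{"slide":[-3,0,1.1],"turn":[0,0,0]},{"slide":[-2,0,0.8],"turn":[0,0,0]},{"slide":[0,0,0],"turn":[0,0,0]},{"slide":[0,0,0],"turn":[0,0,0]}]'
```

```text
time: 34.0
tcp_pos: [0.4502, -0.0453, 0.0814]
orientation: [-0.04, 0.999, -0.002, -0.001]
ft_force: [-1.3, -4.0, 6.9]
opening: 0.0237
grip_force: 40.6
time: 34.5
tcp_pos: [0.4587, -0.0445, 0.0785]
orientation: [-0.04, 0.999, -0.001, -0.001]
ft_force: [-3.7, -2.5, 9.2]
opening: 0.0238
grip_force: 41.8
```

```bash
python3 -m crank '[{"slide":[-2,0,0.8],"turn":[0,0,0]},{"slide":[-2,0,0.8],"turn":[0,0,0]},{"slide":[0,0,0],"turn":[0,0,0]},{"slide":[0,0,0],"turn":[0,0,0]}]'
python3 - <<'E'
from h import *
save('side','pics/s6.png',(225,130,365,235),5)
E
```

```text
time: 34.9
tcp_pos: [0.4626, -0.0441, 0.0769]
orientation: [-0.04, 0.999, -0.001, -0.001]
ft_force: [-3.6, -1.6, 9.2]
opening: 0.0236
grip_force: 39.6
```

View pics/s6.png

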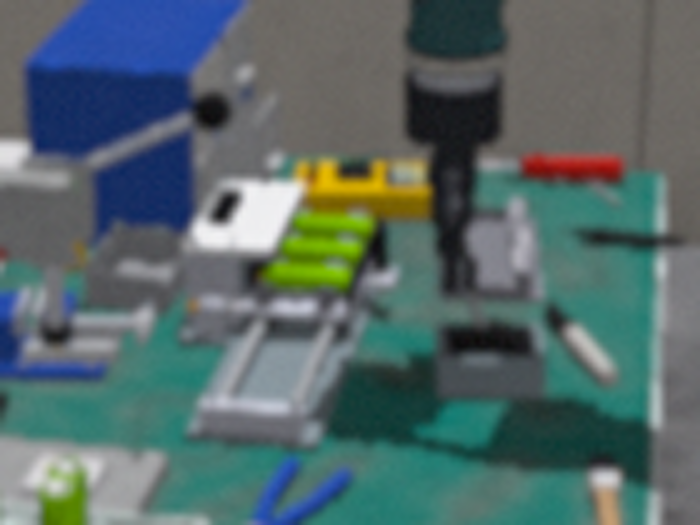

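```bash
python3 -m crank '[{"slide":[-2,0,0.5],"turn":[0,0,0]},{"slide":[-2,0,0.3],"turn":[0,0,0]},{"slide":[0,0,0],"turn":[0,0,0]},{"slide":[0,0,0],"turn":[0,0,0]}]'
python3 -m crank '[{"slide":[-2,0,0],"turn":[0,0,0]},{"slide":[0,0,0],"turn":[0,0,0]}]'
for i in 1 2; do python3 -m crank '[{"slide":[0,0,0],"turn":[0,0,0]},{"slide":[0,0,0],"turn":[0,0,0]},{"slide":[0,0,0],"turn":[0,0,0]},{"slide":[0,0,0],"turn":[0,0,0]},{"slide":[0,0,0],"turn":[0,0,0]},{"slide":[0,0,0],"turn":[0,0,0]},{"slide":[0,0,0],"turn":[0,0,0]},{"slide":[0,0,0],"turn":[0,0,0]}]'; done
```

```text
time: 35.35
tcp_pos: [0.4658, -0.0438, 0.0756]
orientation: [-0.04, 0.999, -0.001, -0.002]
ft_force: [-2.7, -2.3, 7.8]
opening: 0.0233
grip_force: 39.8
time: 35.55
tcp_pos: [0.4671, -0.0436, 0.0751]
orientation: [-0.04, 0.999, -0.001, -0.003]
ft_force: [-5.4, -2.4, 6.5]
opening: 0.0231
grip_force: 39.8
time: 36.35
tcp_pos: [0.467, -0.0437, 0.0751]
orientation: [-0.04, 0.999, -0.001, -0.003]
ft_force: [-6.0, -2.7, 6.8]
opening: 0.0233
grip_force: 39.8
time: 37.15
tcp_pos: [0.467, -0.0437, 0.0751]
orientation: [-0.04, 0.999, -0.001, -0.003]
ft_force: [-4.3, -2.9, 7.1]
opening: 0.0232
grip_force: 39.8
```

```bash
python3 -m crank '[{"slide":[-2,0,0],"turn":[0,0,0]},{"slide":[-2,0,0],"turn":[0,0,0]},{"slide":[0,0,0],"turn":[0,0,0]}]'
python3 -m crank '[{"slide":[0,0,0],"turn":[0,0,0]},{"slide":[0,0,0],"turn":[0,0,0]},{"slide":[0,0,0],"turn":[0,0,0]},{"slide":[0,0,0],"turn":[0,0,0]}]'
python3 - <<'E'
from h import *
cams.grab_frame('side')
for c in ['side']:
  d=nets.landmark_of(c,'stick_knob');print([((np.array(a['centre'])*[560,420]).round(1),a['p']) for a in d][:3])
for t in (0,.28,.42):
  p=np.array([.4295,-.0455,.025])+.075*np.array([np.sin(t),.078*np.sin(t),np.cos(t)]);print(t,p,proj('side',p).round(1))
save('side','pics/s7.png',(290,160,360,220),10)
E
```

```text
time: 37.45
tcp_pos: [0.4723, -0.0431, 0.0751]
orientation: [-0.04, 0.999, -0.001, -0.001]
ft_force: [1.1, -0.7, 0.1]
opening: 0.0105
grip_force: 0.0
time: 37.85
tcp_pos: [0.4713, -0.043, 0.0743]
orientation: [-0.04, 0.999, -0.001, -0.002]
ft_force: [-0.5, 0.5, -0.4]
opening: -0.0001
grip_force: 0.0
[(array([324.6, 183.5]), 0.46)]
0 [ 0.4295 -0.0455  0.1   ] [323.2 182.5]
0.28 [ 0.45022667 -0.04388332  0.09707916] [317.7 183. ]
0.42 [ 0.46008203 -0.0431146   0.09348167] [315.1 183.8]
```

View pics/s7.png

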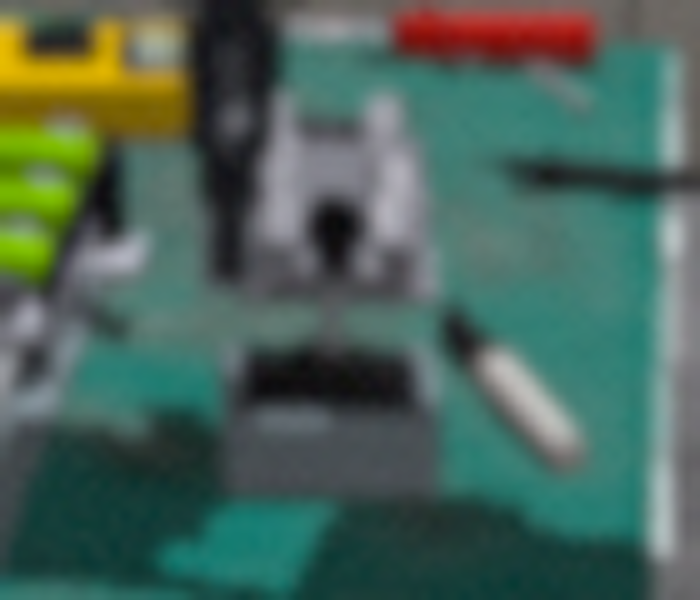

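The fingers slipped off the knob late in the push and the stick sprang back. The knob is upright again at side pixel (323.5,182). To be sure of the hold, I'll push it again with closed fingers from behind.

```bash
python3 -m crank '[{"slide":[0,0,-30],"turn":[0,0,0]},{"slide":[0,0,-40],"turn":[0,0,0]},{"slide":[30,0,0],"turn":[0,0,0]},{"slide":[30,-2,0],"turn":[0,0,0]},{"slide":[25,-2,0],"turn":[0,0,0]},{"slide":[0,0,0],"turn":[0,0,0]},{"slide":[0,0,0],"turn":[0,0,0]}]' -1
python3 plan.py .387 -.047 .077 94.5
```

```text
time: 38.7
tcp_pos: [0.3874, -0.0539, 0.145]
orientation: [-0.04, 0.999, -0.001, -0.001]
ft_force: [1.1, 0.2, 0.0]
opening: -0.0001
grip_force: 0.0
tcp [ 0.3874 -0.0539  0.145 ] turn [-0.002 -0.002  0.001] slide [-0.1  6.9 68. ] F [1.1 0.2 0. ] op -0.0001 g 0.0 t 38.7
```

```bash
python3 -m crank '[{"slide":[0,4,25],"turn":[0,0,0]},{"slide":[0,0,25],"turn":[0,0,0]},{"slide":[0,0,18],"turn":[0,0,0]},{"slide":[0,0,0],"turn":[0,0,0]}]'
python3 -m crank '[{"slide":[-5,0,0],"turn":[0,0,0]},{"slide":[-5,0,0],"turn":[0,0,0]},{"slide":[-5,0,0],"turn":[0,0,0]},{"slide":[-4,0,0],"turn":[0,0,0]},{"slide":[-3,0,0],"turn":[0,0,0]},{"slide":[-3,0,0],"turn":[0,0,0]},{"slide":[0,0,0],"turn":[0,0,0]}]'
python3 -m crank '[{"slide":[-3,0,0],"turn":[0,0,0]},{"slide":[-3,0,0],"turn":[0,0,0]},{"slide":[-3,0,0],"turn":[0,0,0]},{"slide":[-3,0,0],"turn":[0,0,0]},{"slide":[-3,0,0],"turn":[0,0,0]},{"slide":[0,0,0],"turn":[0,0,0]}]'
```

```text
time: 39.1
tcp_pos: [0.3853, -0.0494, 0.0744]
orientation: [-0.04, 0.999, -0.0, -0.004]
ft_force: [-0.4, 0.2, 0.3]
opening: 0.0002
grip_force: 0.0
time: 39.8
tcp_pos: [0.4119, -0.048, 0.0768]
orientation: [-0.04, 0.999, -0.001, -0.002]
ft_force: [-1.1, 0.3, -0.2]
opening: -0.0003
grip_force: 0.2
time: 40.4
tcp_pos: [0.4264, -0.0466, 0.0763]
orientation: [-0.04, 0.999, -0.001, -0.002]
ft_force: [-2.0, 0.9, 1.0]
opening: 0.0002
grip_force: 1.0
```

```bash
python3 -m crank '[{"slide":[-3,0,0],"turn":[0,0,0]},{"slide":[-3,0,0],"turn":[0,0,0]},{"slide":[0,0,0],"turn":[0,0,0]}]'
python3 -m crank '[{"slide":[-2,0,0],"turn":[0,0,0]},{"slide":[-2,0,0],"turn":[0,0,0]},{"slide":[0,0,0],"turn":[0,0,0]}]'
python3 -m crank '[{"slide":[-2,0,0],"turn":[0,0,0]},{"slide":[-2,0,0],"turn":[0,0,0]},{"slide":[0,0,0],"turn":[0,0,0]}]'
```

```text
time: 40.7
tcp_pos: [0.4307, -0.0461, 0.0757]
orientation: [-0.04, 0.999, -0.001, -0.004]
ft_force: [-6.9, 1.3, 2.0]
opening: -0.0003
grip_force: 3.0
time: 41.0
tcp_pos: [0.4337, -0.0457, 0.0753]
orientation: [-0.04, 0.999, -0.001, -0.005]
ft_force: [-7.8, 1.1, 1.0]
opening: 0.0001
grip_force: 3.7
time: 41.3
tcp_pos: [0.4365, -0.0453, 0.0747]
orientation: [-0.04, 0.999, -0.001, -0.006]
ft_force: [-7.8, -0.3, -0.5]
opening: -0.0001
grip_force: 4.5
```

```bash
python3 -m crank '[{"slide":[-2,0,0],"turn":[0,0,0]},{"slide":[-2,0,0],"turn":[0,0,0]},{"slide":[0,0,0],"turn":[0,0,0]}]'
python3 -m crank '[{"slide":[-2,0,0],"turn":[0,0,0]},{"slide":[0,0,0],"turn":[0,0,0]}]'
for i in 1 2; do python3 -m crank '[{"slide":[0,0,0],"turn":[0,0,0]},{"slide":[0,0,0],"turn":[0,0,0]},{"slide":[0,0,0],"turn":[0,0,0]},{"slide":[0,0,0],"turn":[0,0,0]},{"slide":[0,0,0],"turn":[0,0,0]},{"slide":[0,0,0],"turn":[0,0,0]},{"slide":[0,0,0],"turn":[0,0,0]},{"slide":[0,0,0],"turn":[0,0,0]}]'; done
python3 - <<'E'
from h import *
save('side','pics/s8.png',(225,150,365,235),5)
E
```

```text
time: 41.6
tcp_pos: [0.4371, -0.0452, 0.0744]
orientation: [-0.041, 0.999, -0.001, -0.01]
ft_force: [-18.5, -0.4, 10.0]
opening: 0.0
grip_force: 9.6
time: 41.8
tcp_pos: [0.4373, -0.0451, 0.0743]
orientation: [-0.041, 0.999, -0.001, -0.012]
ft_force: [-24.1, -1.9, 14.8]
opening: -0.0
grip_force: 12.5
time: 42.6
tcp_pos: [0.4373, -0.0451, 0.0743]
orientation: [-0.041, 0.999, -0.001, -0.012]
ft_force: [-24.5, -2.6, 15.1]
opening: 0.0
grip_force: 12.3
time: 43.4
tcp_pos: [0.4373, -0.0452, 0.0743]
orientation: [-0.041, 0.999, -0.001, -0.012]
ft_force: [-24.0, -1.8, 14.1]
opening: -0.0003
grip_force: 12.3
```

View pics/s8.png

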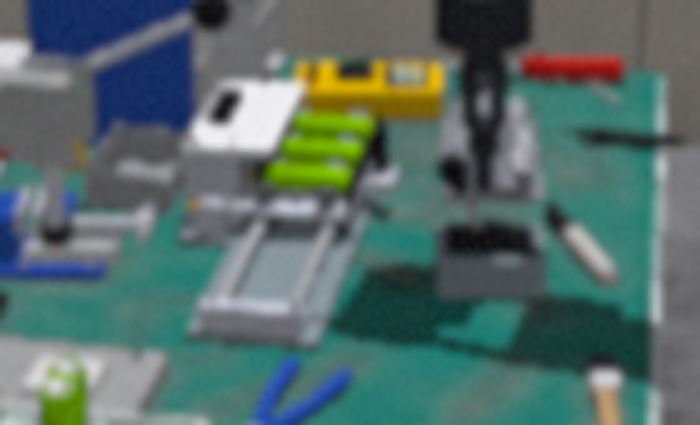

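The stick is fully forward against its stop, with the knob at crop (455,170), and the cells are still seated. I'll let it spring back and then go to the post.

```bash
python3 -m crank '[{"slide":[8,0,0],"turn":[0,0,0]},{"slide":[8,0,0],"turn":[0,0,0]},{"slide":[8,0,0],"turn":[0,0,0]},{"slide":[8,0,0],"turn":[0,0,0]},{"slide":[8,0,0],"turn":[0,0,0]},{"slide":[8,0,0],"turn":[0,0,0]},{"slide":[0,0,0],"turn":[0,0,0]}]'
python3 -m crank '[{"slide":[0,0,-40],"turn":[0,0,0]},{"slide":[0,0,-40],"turn":[0,0,0.11]},{"slide":[0,-40,0],"turn":[0,0,0]},{"slide":[-20,-40,0],"turn":[0,0,0]},{"slide":[-40,-30,0],"turn":[0,0,0]},{"slide":[-40,0,0],"turn":[0,0,0]},{"slide":[-30,0,0],"turn":[0,0,0]},{"slide":[0,0,0],"turn":[0,0,0]}]' 0 50
python3 plan.py .529 -.166 .056 88
```

```text
time: 44.15
tcp_pos: [0.398, -0.0491, 0.0768]
orientation: [-0.04, 0.999, -0.001, -0.001]
ft_force: [-0.2, 0.0, 0.7]
opening: -0.0001
grip_force: 0.0
time: 44.95
tcp_pos: [0.5297, -0.1637, 0.157]
orientation: [0.015, 1.0, -0.002, 0.0]
ft_force: [-0.0, 0.9, 0.4]
opening: 0.0424
grip_force: 0.0
tcp [ 0.5297 -0.1637  0.157 ] turn [-0.003  0.     0.005] slide [  0.6  -2.4 101. ] F [-0.   0.9  0.4] op 0.0424 g 0.0 t 45.0
```

```bash
python3 -m crank '[{"slide":[0,-2,30],"turn":[0,0,0]},{"slide":[0,0,30],"turn":[0,0,0]},{"slide":[0,0,20],"turn":[0,0,0]},{"slide":[0,0,13],"turn":[0,0,0]},{"slide":[0,0,6],"turn":[0,0,0]},{"slide":[0,0,0],"turn":[0,0,0]}]'
python3 -m crank '[{"slide":[0,0,0],"turn":[0,0,0]},{"slide":[0,0,0],"turn":[0,0,0]},{"slide":[0,0,0],"turn":[0,0,0]},{"slide":[0,0,0],"turn":[0,0,0]},{"slide":[0,0,0],"turn":[0,0,0]}]' -1 50
```

```text
time: 45.55
tcp_pos: [0.5247, -0.1648, 0.0572]
orientation: [0.015, 1.0, -0.001, -0.002]
ft_force: [-0.2, 0.6, -0.3]
opening: 0.0429
grip_force: 0.0
time: 46.05
tcp_pos: [0.5263, -0.1653, 0.0591]
orientation: [0.015, 1.0, -0.002, -0.0]
ft_force: [-0.7, 0.4, 6.0]
opening: 0.0118
grip_force: 48.8
```

```bash
python3 -m crank '[{"slide":[0,2,0],"turn":[0,0,0]},{"slide":[0,2,0],"turn":[0,0,0]},{"slide":[0,2,0],"turn":[0,0,0]},{"slide":[0,3,0],"turn":[0,0,0]},{"slide":[0,3,0],"turn":[0,0,0]},{"slide":[0,4,0],"turn":[0,0,0]},{"slide":[0,5,0],"turn":[0,0,0]},{"slide":[0,5,0],"turn":[0,0,0]}]'
python3 -m crank '[{"slide":[0,5,0],"turn":[0,0,0]},{"slide":[0,6,0],"turn":[0,0,0]},{"slide":[0,6,0],"turn":[0,0,0]},{"slide":[0,6,0],"turn":[0,0,0]},{"slide":[0,6,0],"turn":[0,0,0]},{"slide":[0,6,0],"turn":[0,0,0]},{"slide":[0,6,0],"turn":[0,0,0]},{"slide":[0,6,0],"turn":[0,0,0]}]'
python3 -m crank '[{"slide":[0,6,0],"turn":[0,0,0]},{"slide":[0,6,0],"turn":[0,0,0]},{"slide":[0,6,0],"turn":[0,0,0]},{"slide":[0,6,0],"turn":[0,0,0]},{"slide":[0,6,0],"turn":[0,0,0]},{"slide":[0,6,0],"turn":[0,0,0]},{"slide":[0,5,0],"turn":[0,0,0]},{"slide":[0,5,0],"turn":[0,0,0]}]'
python3 -m crank '[{"slide":[0,5,0],"turn":[0,0,0]},{"slide":[0,5,0],"turn":[0,0,0]},{"slide":[0,5,0],"turn":[0,0,0]},{"slide":[0,3,0],"turn":[0,0,0]},{"slide":[0,2,0],"turn":[0,0,0]},{"slide":[0,0,0],"turn":[0,0,0]}]'
```

```text
time: 46.85
tcp_pos: [0.5274, -0.1395, 0.0591]
orientation: [0.015, 1.0, -0.002, -0.0]
ft_force: [-0.3, -0.7, 4.8]
opening: 0.0121
grip_force: 49.2
time: 47.65
tcp_pos: [0.5293, -0.0923, 0.0591]
orientation: [0.015, 1.0, -0.002, 0.001]
ft_force: [0.8, -1.2, 5.0]
opening: 0.0117
grip_force: 49.1
time: 48.45
tcp_pos: [0.5312, -0.0461, 0.0591]
orientation: [0.015, 1.0, -0.002, 0.001]
ft_force: [2.1, -1.5, 6.1]
opening: 0.0121
grip_force: 49.1
time: 49.05
tcp_pos: [0.5319, -0.0275, 0.0591]
orientation: [0.014, 1.0, -0.003, 0.001]
ft_force: [1.4, -5.7, 4.5]
opening: 0.0121
grip_force: 49.2
```

```bash
python3 -m crank '[{"slide":[0,3,0],"turn":[0,0,0]},{"slide":[0,3,0],"turn":[0,0,0]},{"slide":[0,3,0],"turn":[0,0,0]},{"slide":[0,2,0],"turn":[0,0,0]},{"slide":[0,2,0],"turn":[0,0,0]},{"slide":[0,1,0],"turn":[0,0,0]},{"slide":[0,0,0],"turn":[0,0,0]}]'
python3 -m crank '[{"slide":[0,2,0],"turn":[0,0,0]},{"slide":[0,1,0],"turn":[0,0,0]},{"slide":[0,0,0],"turn":[0,0,0]}]'
```

```text
time: 49.75
tcp_pos: [0.5325, -0.0153, 0.0591]
orientation: [0.014, 1.0, -0.004, 0.001]
ft_force: [2.8, -12.5, 4.5]
opening: 0.0116
grip_force: 49.4
time: 50.05
tcp_pos: [0.5325, -0.0151, 0.0591]
orientation: [0.013, 1.0, -0.006, 0.001]
ft_force: [2.3, -23.5, 4.6]
opening: 0.0117
grip_force: 49.6
```

```bash
python3 -m crank '[{"slide":[0,-3,0],"turn":[0,0,0]},{"slide":[0,0,0],"turn":[0,0,0]},{"slide":[0,0,0],"turn":[0,0,0]},{"slide":[0,0,0],"turn":[0,0,0]}]' 0
python3 -m crank '[{"slide":[0,0,-40],"turn":[0,0,0]},{"slide":[0,0,-50],"turn":[0,0,0]},{"slide":[35,40,0],"turn":[0,0,0]},{"slide":[35,45,0],"turn":[0,0,0]},{"slide":[0,45,0],"turn":[0,0,0]},{"slide":[0,0,0],"turn":[0,0,0]}]' -0.1
python3 cells.py | grep 0.049
python3 - <<'E'
from h import *
save('top','pics/t9.png',(285,170,435,275),5)
E
```

```text
time: 50.45
tcp_pos: [0.5292, -0.0114, 0.0568]
orientation: [0.015, 1.0, -0.001, -0.002]
ft_force: [0.1, -0.6, -0.1]
opening: 0.0426
grip_force: 0.0
time: 51.05
tcp_pos: [0.4689, 0.1168, 0.1472]
orientation: [0.012, 1.0, -0.0, -0.001]
ft_force: [0.0, 0.9, -0.3]
opening: 0.0385
grip_force: 0.0
[298.7 203.1] 118 z 0.049 [0.5895 0.0358] axis -2.8 len 0.068
[314.7 204. ] 120 z 0.049 [ 0.5877 -0.018 ] axis -3.2 len 0.069
[330.8 205. ] 119 z 0.049 [ 0.5857 -0.0718] axis -3.4 len 0.069
```

View pics/t9.png

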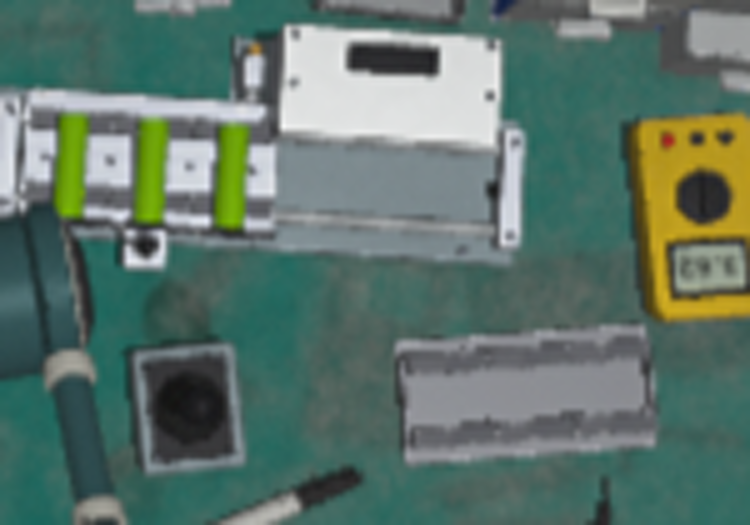

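```bash
python3 - <<'E'
from fit import *
C=lambda a:np.array(a)/5+[285,170]-.4
mod=[(.042,.086,.025),(.042,-.086,.025),(-.042,-.086,.025),(-.042,.086,.025)]
v,r=fit(C([(397,343),(645,327),(657,441),(405,463)]),mod,.025);print(v,r)
c,s=np.cos(v[2]),np.sin(v[2])
for y in (-.054,0,.054): print(y,(v[0]-s*y).round(4),(v[1]+c*y).round(4))
print('rig yaw deg tool', 90-3.1, 'rack tool y ang',90+np.degrees(v[2]))
E
python3 plan.py .588 -.072 .049 87.5
```

```text
[ 0.44625847 -0.27676329  0.09845683] [-0.6 -0.4  0.3 -1.   0.3  1.   0.   0.4]
-0.054 0.4516 -0.3305
0 0.4463 -0.2768
0.054 0.441 -0.223
rig yaw deg tool 86.9 rack tool y ang 95.64116068858071
tcp [0.4696 0.1135 0.147 ] turn [-0.003 -0.003  0.017] slide [-126.4 -180.1   98. ] F [-1.3  0.2 -0.4] op 0.0383 g 0.0 t 51.1
```

```bash
python3 -m crank '[{"slide":[-10,-45,0],"turn":[0,0,0.017]},{"slide":[-30,-45,0],"turn":[0,0,0]},{"slide":[-36,-45,0],"turn":[0,0,0]},{"slide":[-36,-40,0],"turn":[0,0,0]},{"slide":[0,0,40],"turn":[0,0,0]},{"slide":[0,0,0],"turn":[0,0,0]},{"slide":[0,0,0],"turn":[0,0,0]}]' -0.1
python3 plan.py .588 -.0715 .0465 87.3
```

```text
time: 51.85
tcp_pos: [0.5637, -0.0561, 0.1057]
orientation: [0.024, 1.0, -0.001, -0.004]
ft_force: [0.3, 0.8, 0.4]
opening: 0.0381
grip_force: 0.0
tcp [ 0.5637 -0.0561  0.1057] turn [-0.002 -0.008 -0.001] slide [-25.  -14.3  59.2] F [0.3 0.8 0.4] op 0.0381 g 0.0 t 51.9
```

```bash
python3 -m crank '[{"slide":[-25,-14,0],"turn":[0,0,0]},{"slide":[0,0,20],"turn":[0,0,0]},{"slide":[0,0,20],"turn":[0,0,0]},{"slide":[0,0,0],"turn":[0,0,0]},{"slide":[0,0,0],"turn":[0,0,0]}]'
python3 plan.py .588 -.0715 .0465 87.3
```

```text
time: 52.35
tcp_pos: [0.5897, -0.07, 0.0682]
orientation: [0.023, 1.0, -0.001, -0.001]
ft_force: [0.3, 0.2, 0.6]
opening: 0.0387
grip_force: 0.0
tcp [ 0.5897 -0.07    0.0682] turn [-0.003 -0.003  0.001] slide [ 1.6 -1.5 21.7] F [0.3 0.2 0.6] op 0.0387 g 0.0 t 52.4
```

```bash
python3 -m crank '[{"slide":[1,-1,12],"turn":[0,0,0]},{"slide":[0,0,10],"turn":[0,0,0]},{"slide":[0,0,0],"turn":[0,0,0]}]'
python3 -m crank '[{"slide":[0,0,0],"turn":[0,0,0]},{"slide":[0,0,0],"turn":[0,0,0]},{"slide":[0,0,0],"turn":[0,0,0]},{"slide":[0,0,0],"turn":[0,0,0]}]' -1 60
python3 -m crank '[{"slide":[0,0,-15],"turn":[0,0,0]},{"slide":[0,0,-35],"turn":[0,0,0]},{"slide":[0,0,-40],"turn":[0,0,0]},{"slide":[0,0,-15],"turn":[0,0,-0.14]},{"slide":[20,-40,0],"turn":[0,0,0]},{"slide":[30,-40,0],"turn":[0,0,0]},{"slide":[30,-40,0],"turn":[0,0,0]},{"slide":[0,0,0],"turn":[0,0,0]}]'
python3 plan.py .4555 -.3305 .1 95.6
```

```text
time: 52.65
tcp_pos: [0.587, -0.0711, 0.0436]
orientation: [0.023, 1.0, -0.001, -0.003]
ft_force: [-0.4, -0.5, -0.4]
opening: 0.0384
grip_force: 0.0
time: 53.05
tcp_pos: [0.5887, -0.0716, 0.0454]
orientation: [0.023, 1.0, -0.001, -0.001]
ft_force: [0.7, -0.9, -1.1]
opening: 0.0185
grip_force: 59.1
time: 53.85
tcp_pos: [0.5174, -0.2023, 0.1516]
orientation: [-0.044, 0.999, -0.002, -0.002]
ft_force: [-0.9, 0.6, -0.9]
opening: 0.0184
grip_force: 60.0
tcp [ 0.5174 -0.2023  0.1516] turn [-0.004 -0.005 -0.01 ] slide [  74.1 -121.6   51.6] F [-0.9  0.6 -0.9] op 0.0184 g 60.0 t 53.9
```

```bash
python3 -m crank '[{"slide":[25,-40,0],"turn":[0,0,-0.01]},{"slide":[25,-40,0],"turn":[0,0,0]},{"slide":[25,-41,0],"turn":[0,0,0]},{"slide":[0,0,40],"turn":[0,0,0]},{"slide":[0,0,35],"turn":[0,0,0]},{"slide":[0,0,0],"turn":[0,0,0]},{"slide":[0,0,0],"turn":[0,0,0]}]'
python3 plan.py .4546 -.3305 .0195 95.6
```

```text
time: 54.55
tcp_pos: [0.4574, -0.3254, 0.0763]
orientation: [-0.052, 0.999, -0.0, -0.002]
ft_force: [0.3, 0.1, -0.7]
opening: 0.0188
grip_force: 60.1
tcp [ 0.4574 -0.3254  0.0763] turn [-0.001 -0.005  0.006] slide [ 3.2 -4.8 56.8] F [ 0.3  0.1 -0.7] op 0.0188 g 60.1 t 54.5
```

```bash
python3 -m crank '[{"slide":[3,-5,20],"turn":[0,0,0]},{"slide":[0,0,18],"turn":[0,0,0]},{"slide":[0,0,10],"turn":[0,0,0]},{"slide":[0,0,6],"turn":[0,0,0]},{"slide":[0,0,2],"turn":[0,0,0]},{"slide":[0,0,0],"turn":[0,0,0]}]'
python3 plan.py .4546 -.3305 .0195 95.6
```

```text
time: 55.15
tcp_pos: [0.4555, -0.3318, 0.0209]
orientation: [-0.052, 0.999, -0.001, -0.001]
ft_force: [0.0, 0.2, -0.4]
opening: 0.0189
grip_force: 60.1
tcp [ 0.4555 -0.3318  0.0209] turn [-0.003 -0.003  0.006] slide [0.8 1.3 1.4] F [ 0.   0.2 -0.4] op 0.0189 g 60.1 t 55.1
```

Next: release, retreat, check, and approach the middle cell.

```bash
python3 -m crank '[{"slide":[0,0,1],"turn":[0,0,0]},{"slide":[0,0,0],"turn":[0,0,0]},{"slide":[0,0,0],"turn":[0,0,0]},{"slide":[0,0,0],"turn":[0,0,0]},{"slide":[0,0,0],"turn":[0,0,0]}]' -0.1
python3 -m crank '[{"slide":[0,0,-30],"turn":[0,0,0]},{"slide":[0,0,-50],"turn":[0,0,0]},{"slide":[0,0,-50],"turn":[0,0,0.07]},{"slide":[-20,45,0],"turn":[0,0,0.075]},{"slide":[-25,45,0],"turn":[0,0,0]},{"slide":[-30,45,0],"turn":[0,0,0]},{"slide":[-30,45,0],"turn":[0,0,0]},{"slide":[-25,45,0],"turn":[0,0,0]}]'
python3 -m crank '[{"slide":[0,40,0],"turn":[0,0,0]},{"slide":[0,40,0],"turn":[0,0,0]},{"slide":[0,0,0],"turn":[0,0,0]}]'
python3 plan.py .590 -.0177 .11 87; python3 cells.py | egrep 'z 0.021|z 0.049'
```

```text
time: 55.65
tcp_pos: [0.4549, -0.3317, 0.0194]
orientation: [-0.052, 0.999, -0.001, -0.002]
ft_force: [-0.4, 0.4, -0.1]
opening: 0.0385
grip_force: 0.0
time: 56.45
tcp_pos: [0.586, -0.118, 0.1486]
orientation: [0.021, 1.0, -0.001, -0.001]
ft_force: [0.2, -0.6, -0.4]
opening: 0.0384
grip_force: 0.0
time: 56.75
tcp_pos: [0.5881, -0.035, 0.1478]
orientation: [0.019, 1.0, -0.0, -0.002]
ft_force: [0.7, 0.1, -0.6]
opening: 0.0386
grip_force: 0.0
tcp [ 0.5881 -0.035   0.1478] turn [-0.001 -0.004  0.015] slide [-1.  17.4 37.8] F [ 0.7  0.1 -0.6] op 0.0386 g 0.0 t 56.8
[298.7 202.9] 120 z 0.021 [0.593  0.0343] axis -2.7 len 0.07
[298.7 202.9] 120 z 0.049 [0.5899 0.0358] axis -2.7 len 0.069
[406.6 246.4] 123 z 0.021 [ 0.4542 -0.3346] axis 5.8 len 0.069
[406.6 246.4] 123 z 0.049 [ 0.4533 -0.3272] axis 5.8 len 0.068
```

```bash
python3 -m crank '[{"slide":[-1,17,20],"turn":[0,0,0.015]},{"slide":[0,0,30],"turn":[0,0,0]},{"slide":[0,0,25],"turn":[0,0,0]},{"slide":[0,0,0],"turn":[0,0,0]},{"slide":[0,0,0],"turn":[0,0,0]}]'
python3 plan.py .590 -.0177 .0445 87
```

```text
time: 57.3
tcp_pos: [0.5893, -0.0239, 0.0728]
orientation: [0.029, 1.0, -0.001, -0.002]
ft_force: [0.4, 0.4, 0.3]
opening: 0.0388
grip_force: 0.0
tcp [ 0.5893 -0.0239  0.0728] turn [-0.003 -0.004 -0.006] slide [-0.4  6.2 28.3] F [0.4 0.4 0.3] op 0.0388 g 0.0 t 57.3
```

```bash
python3 -m crank '[{"slide":[0,6,0],"turn":[0,0,0]},{"slide":[0,0,13],"turn":[0,0,0]},{"slide":[0,0,12],"turn":[0,0,0]},{"slide":[0,0,2],"turn":[0,0,0]},{"slide":[0,0,0],"turn":[0,0,0]}]'
python3 -m crank '[{"slide":[0,0,0],"turn":[0,0,0]},{"slide":[0,0,0],"turn":[0,0,0]},{"slide":[0,0,0],"turn":[0,0,0]},{"slide":[0,0,0],"turn":[0,0,0]}]' -1 60
python3 -m crank '[{"slide":[0,0,-15],"turn":[0,0,0]},{"slide":[0,0,-35],"turn":[0,0,0]},{"slide":[0,0,-40],"turn":[0,0,0]},{"slide":[0,0,-15],"turn":[0,0,-0.145]},{"slide":[10,-45,0],"turn":[0,0,0]},{"slide":[20,-45,0],"turn":[0,0,0]},{"slide":[30,-45,0],"turn":[0,0,0]},{"slide":[0,0,0],"turn":[0,0,0]}]'
python3 plan.py .448 -.279 .1 95.7
```

```text
time: 57.8
tcp_pos: [0.5889, -0.0168, 0.0448]
orientation: [0.028, 1.0, -0.001, -0.003]
ft_force: [-0.3, 0.6, -0.4]
opening: 0.0385
grip_force: 0.0
time: 58.2
tcp_pos: [0.5903, -0.0174, 0.0466]
orientation: [0.028, 1.0, -0.002, -0.001]
ft_force: [-1.9, -3.6, 3.6]
opening: 0.0186
grip_force: 58.7
time: 59.0
tcp_pos: [0.5418, -0.1567, 0.152]
orientation: [-0.042, 0.999, -0.002, -0.002]
ft_force: [-0.4, 0.7, -0.2]
opening: 0.0186
grip_force: 59.6
tcp [ 0.5418 -0.1567  0.152 ] turn [-0.003 -0.005 -0.016] slide [ 105.5 -112.4   52. ] F [-0.4  0.7 -0.2] op 0.0186 g 59.6 t 59.0
```

```bash
python3 -m crank '[{"slide":[35,-38,0],"turn":[0,0,-0.016]},{"slide":[35,-38,0],"turn":[0,0,0]},{"slide":[35,-36,0],"turn":[0,0,0]},{"slide":[0,0,40],"turn":[0,0,0]},{"slide":[0,0,35],"turn":[0,0,0]},{"slide":[0,0,0],"turn":[0,0,0]},{"slide":[0,0,0],"turn":[0,0,0]}]'
python3 plan.py .449 -.279 .0195 95.7
```

```text
time: 59.7
tcp_pos: [0.4527, -0.2711, 0.0771]
orientation: [-0.052, 0.999, -0.0, -0.002]
ft_force: [0.2, 0.8, -0.0]
opening: 0.0187
grip_force: 59.6
tcp [ 0.4527 -0.2711  0.0771] turn [-0.    -0.005  0.005] slide [ 4.4 -7.5 57.6] F [ 0.2  0.8 -0. ] op 0.0187 g 59.6 t 59.7
```

```bash
python3 -m crank '[{"slide":[4,-7,10],"turn":[0,0,0]},{"slide":[0,0,20],"turn":[0,0,0]},{"slide":[0,0,15],"turn":[0,0,0]},{"slide":[0,0,8],"turn":[0,0,0]},{"slide":[0,0,3],"turn":[0,0,0]},{"slide":[0,0,0],"turn":[0,0,0]}]'
python3 plan.py .449 -.279 .0195 95.7
```

```text
time: 60.3
tcp_pos: [0.4494, -0.2794, 0.0209]
orientation: [-0.052, 0.999, -0.001, -0.002]
ft_force: [-0.7, 0.7, -0.9]
opening: 0.018
grip_force: 59.6
tcp [ 0.4494 -0.2794  0.0209] turn [-0.002 -0.004  0.005] slide [0.3 0.4 1.4] F [-0.7  0.7 -0.9] op 0.018 g 59.6 t 60.3
```

```bash
python3 -m crank '[{"slide":[0,0,1],"turn":[0,0,0]},{"slide":[0,0,0],"turn":[0,0,0]},{"slide":[0,0,0],"turn":[0,0,0]},{"slide":[0,0,0],"turn":[0,0,0]},{"slide":[0,0,0],"turn":[0,0,0]}]' -0.1
python3 -m crank '[{"slide":[0,0,-30],"turn":[0,0,0]},{"slide":[0,0,-50],"turn":[0,0,0]},{"slide":[0,0,-50],"turn":[0,0,0.07]},{"slide":[-25,45,0],"turn":[0,0,0.075]},{"slide":[-30,45,0],"turn":[0,0,0]},{"slide":[-30,45,0],"turn":[0,0,0]},{"slide":[-30,45,0],"turn":[0,0,0]},{"slide":[-20,45,0],"turn":[0,0,0]}]'
python3 -m crank '[{"slide":[0,40,0],"turn":[0,0,0]},{"slide":[0,35,0],"turn":[0,0,0]},{"slide":[0,0,0],"turn":[0,0,0]},{"slide":[0,0,0],"turn":[0,0,0]}]'
python3 plan.py .592 .036 .0445 87; python3 cells.py | egrep 'z 0.021|z 0.049'
```

```text
time: 60.8
tcp_pos: [0.4495, -0.2796, 0.0203]
orientation: [-0.052, 0.999, -0.001, -0.001]
ft_force: [0.4, -0.7, 1.3]
opening: 0.0381
grip_force: 0.0
time: 61.6
tcp_pos: [0.5842, -0.0678, 0.1496]
orientation: [0.021, 1.0, -0.001, -0.001]
ft_force: [0.8, -0.4, -0.5]
opening: 0.0386
grip_force: 0.0
time: 62.0
tcp_pos: [0.5855, 0.0064, 0.1489]
orientation: [0.019, 1.0, -0.001, -0.002]
ft_force: [0.0, -0.8, -0.6]
opening: 0.0387
grip_force: 0.0
tcp [0.5855 0.0064 0.1489] turn [-0.003 -0.003  0.014] slide [ -4.9  29.9 104.4] F [ 0.  -0.8 -0.6] op 0.0387 g 0.0 t 62.0
[406.6 246.3] 124 z 0.021 [ 0.4544 -0.3346] axis 5.4 len 0.069
[406.6 246.3] 124 z 0.049 [ 0.4535 -0.3273] axis 5.4 len 0.068
[390.7 247.5] 122 z 0.021 [ 0.4492 -0.2807] axis 5.3 len 0.066
[390.7 247.5] 122 z 0.049 [ 0.4484 -0.2742] axis 5.3 len 0.065
```

```bash
python3 -m crank '[{"slide":[-5,30,20],"turn":[0,0,0.014]},{"slide":[0,0,30],"turn":[0,0,0]},{"slide":[0,0,25],"turn":[0,0,0]},{"slide":[0,0,0],"turn":[0,0,0]},{"slide":[0,0,0],"turn":[0,0,0]}]'
python3 plan.py .592 .036 .0445 87
```

```text
time: 62.55
tcp_pos: [0.5913, 0.034, 0.0737]
orientation: [0.028, 1.0, -0.001, -0.002]
ft_force: [0.2, 0.0, 0.3]
opening: 0.0382
grip_force: 0.0
tcp [0.5913 0.034  0.0737] turn [-0.003 -0.004 -0.004] slide [-0.6  2.  29.2] F [0.2 0.  0.3] op 0.0382 g 0.0 t 62.5
```

```bash
python3 -m crank '[{"slide":[0,2,0],"turn":[0,0,0]},{"slide":[0,0,14],"turn":[0,0,0]},{"slide":[0,0,12],"turn":[0,0,0]},{"slide":[0,0,2],"turn":[0,0,0]},{"slide":[0,0,0],"turn":[0,0,0]}]'
python3 -m crank '[{"slide":[0,0,0],"turn":[0,0,0]},{"slide":[0,0,0],"turn":[0,0,0]},{"slide":[0,0,0],"turn":[0,0,0]},{"slide":[0,0,0],"turn":[0,0,0]}]' -1 60
python3 -m crank '[{"slide":[0,0,-15],"turn":[0,0,0]},{"slide":[0,0,-35],"turn":[0,0,0]},{"slide":[0,0,-40],"turn":[0,0,0]},{"slide":[0,0,-15],"turn":[0,0,-0.145]},{"slide":[10,-45,0],"turn":[0,0,0]},{"slide":[20,-45,0],"turn":[0,0,0]},{"slide":[30,-45,0],"turn":[0,0,0]},{"slide":[0,0,0],"turn":[0,0,0]}]'
python3 plan.py .4435 -.2255 .1 95.6
```

```text
time: 63.05
tcp_pos: [0.5907, 0.0372, 0.0448]
orientation: [0.027, 1.0, -0.001, -0.003]
ft_force: [0.3, -0.5, -0.4]
opening: 0.0379
grip_force: 0.0
time: 63.45
tcp_pos: [0.5918, 0.0366, 0.0464]
orientation: [0.027, 1.0, -0.002, -0.001]
ft_force: [-2.7, -4.6, 4.4]
opening: 0.0185
grip_force: 58.7
time: 64.25
tcp_pos: [0.5439, -0.1024, 0.1518]
orientation: [-0.043, 0.999, -0.001, -0.002]
ft_force: [-0.5, 0.7, -0.7]
opening: 0.0184
grip_force: 59.5
tcp [ 0.5439 -0.1024  0.1518] turn [-0.003 -0.005 -0.012] slide [ 111.9 -112.7   51.8] F [-0.5  0.7 -0.7] op 0.0184 g 59.5 t 64.2
```

```bash
python3 -m crank '[{"slide":[37,-38,0],"turn":[0,0,-0.012]},{"slide":[37,-38,0],"turn":[0,0,0]},{"slide":[37,-37,0],"turn":[0,0,0]},{"slide":[0,0,40],"turn":[0,0,0]},{"slide":[0,0,35],"turn":[0,0,0]},{"slide":[0,0,0],"turn":[0,0,0]},{"slide":[0,0,0],"turn":[0,0,0]}]'
python3 plan.py .4435 -.2255 .0195 95.6
```

```text
time: 64.95
tcp_pos: [0.452, -0.2149, 0.0771]
orientation: [-0.051, 0.999, -0.0, -0.002]
ft_force: [-0.2, 0.3, -0.3]
opening: 0.0187
grip_force: 59.5
tcp [ 0.452  -0.2149  0.0771] turn [-0.001 -0.004  0.005] slide [ 9.5 -9.7 57.6] F [-0.2  0.3 -0.3] op 0.0187 g 59.5 t 65.0
```

```bash
python3 -m crank '[{"slide":[9,-10,10],"turn":[0,0,0]},{"slide":[0,0,20],"turn":[0,0,0]},{"slide":[0,0,15],"turn":[0,0,0]},{"slide":[0,0,8],"turn":[0,0,0]},{"slide":[0,0,3],"turn":[0,0,0]},{"slide":[0,0,0],"turn":[0,0,0]}]'
python3 plan.py .4435 -.2255 .0195 95.6
```

```text
time: 65.55
tcp_pos: [0.4443, -0.2271, 0.0214]
orientation: [-0.051, 0.999, -0.001, -0.001]
ft_force: [0.2, 0.4, -1.2]
opening: 0.0186
grip_force: 59.5
tcp [ 0.4443 -0.2271  0.0214] turn [-0.003 -0.003  0.005] slide [0.7 1.7 1.9] F [ 0.2  0.4 -1.2] op 0.0186 g 59.5 t 65.5
```

```bash
python3 -m crank '[{"slide":[0,1,1],"turn":[0,0,0]},{"slide":[0,0,0],"turn":[0,0,0]},{"slide":[0,0,0],"turn":[0,0,0]},{"slide":[0,0,0],"turn":[0,0,0]},{"slide":[0,0,0],"turn":[0,0,0]}]' -0.1
python3 -m crank '[{"slide":[0,0,-30],"turn":[0,0,0]},{"slide":[0,0,-50],"turn":[0,0,0]},{"slide":[0,0,-50],"turn":[0,0,0]},{"slide":[0,0,-50],"turn":[0,0,0]},{"slide":[0,45,0],"turn":[0,0,0]},{"slide":[0,45,0],"turn":[0,0,0]},{"slide":[0,45,0],"turn":[0,0,0]},{"slide":[0,45,0],"turn":[0,0,0]}]'
python3 -m crank '[{"slide":[0,45,0],"turn":[0,0,0]},{"slide":[0,45,0],"turn":[0,0,0]},{"slide":[0,45,0],"turn":[0,0,0]},{"slide":[0,45,0],"turn":[0,0,0]},{"slide":[0,0,0],"turn":[0,0,0]},{"slide":[0,0,0],"turn":[0,0,0]}]'
python3 cells.py | egrep 'z 0.021'
python3 - <<'E'
from h import *
save('top','pics/t10.png',(265,160,435,280),4.5)
E
```

```text
time: 66.05
tcp_pos: [0.4439, -0.2258, 0.0202]
orientation: [-0.051, 0.999, -0.001, -0.001]
ft_force: [-0.7, -0.4, 0.5]
opening: 0.0387
grip_force: 0.0
time: 66.85
tcp_pos: [0.4255, -0.0449, 0.1999]
orientation: [-0.051, 0.999, -0.001, -0.001]
ft_force: [0.5, 0.4, 0.6]
opening: 0.0384
grip_force: 0.0
time: 67.45
tcp_pos: [0.4072, 0.1336, 0.1992]
orientation: [-0.053, 0.999, -0.001, -0.002]
ft_force: [0.1, 0.0, -0.1]
opening: 0.0384
grip_force: 0.0
[406.6 246.4] 123 z 0.021 [ 0.4542 -0.3346] axis 5.8 len 0.069
[374.8 248.5] 121 z 0.021 [ 0.4443 -0.2268] axis 5.7 len 0.066
[390.7 247.5] 122 z 0.021 [ 0.4492 -0.2807] axis 5.3 len 0.066
```

View pics/t10.png

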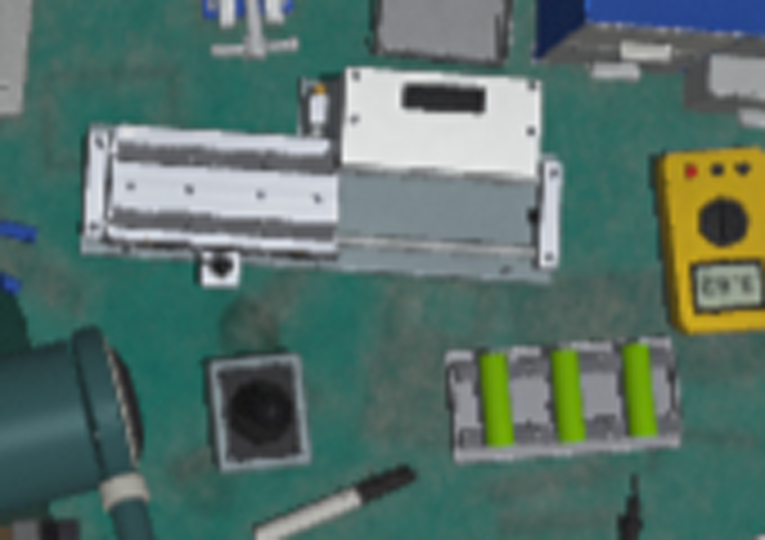

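```bash
python3 -c "
from workcell import robot
print(robot.close_job())"
```

```text
the job is handed in; nothing more can be done
None
```

I've handed the job in: by my last picture all three cells lie in the rack grooves, about 3 to 5 mm off centre, the carrier is home at the loading station and the stick is upright. The gripped push slipped off the knob, so I pushed the stick again to its stop for two seconds; the hand-in gave no verdict.

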